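# Change the bench lathe into its far-right gear

## Task

Change gear on the small bench lathe. First run the speed down: turn the big outer ring of the nested knobs on the grey control box anticlockwise all the way to its zero stop, without turning the small fine-adjustment knob in its middle; only then take the gear lever out of the near-left gear, across the neutral slot, and push it fully home into the far-right gear (away from you, on your right as you stand at the robot). Let go of everything and leave the other things on the bench where they are.

Things in the scene. Friction and masses are not known exactly. Their poses are not given: they have to be found in the camera images.
- lathe: green geared bench lathe, fixed, along the back of the bench; origin on the bench under the gear gate's middle; x away from the robot, y to its left, z up (yaw varies a little). Its gearbox is the low wedge on the robot's side: x -85 to 61, y -85 to 85 mm, lid rising away from the robot at 30 degrees from 66 mm high at the near edge
- headstock_front (a point): middle of the top edge of the headstock's flat upright front: lathe x 60, y -105 to 155, 280 mm high; keep the gripper's body clear of it. The chuck (100 mm dia, lathe x 170, y -105 to -190) and the wooden workpiece beyond it have their axis 205 mm high; bed and tailstock end at lathe y -745. The carriage's handwheel (72 mm dia, 70 mm up) stands out to lathe x 14 at y -575
- gate: steel gate plate on the gearbox lid, fixed; origin on its top face at the middle of the neutral slot; x up the slope (forward, away from the robot), y left, z out of the plate (leaning 30 degrees towards the robot). H-shaped opening, slots 15 mm wide: neutral slot along y; gear slots along x, from x -27 to 27, centred at y 15 (left) and -15 (right). The stem, 10 mm dia, turns about a pivot at z -60 mm
- lever_ball (a point): centre of the black ball knob, 36 mm dia, on top of the gear lever, 140 mm from the lever's pivot. With across = a and along = b it lies in the gate's frame at x = 0.140 sin b, y = -0.140 cos b sin a, z = -0.060 + 0.140 cos b cos a (m)
- gear_across (a joint): sideways lean of the gear lever, rad: -0.275 left end, 0 middle, +0.275 right end; in the right slot 0.215 to 0.275, best 0.25; stays where it is left (about 2 N at the ball moves it)
- gear_along (a joint): fore-and-aft lean of the gear lever, rad: -0.33 near end (in gear towards the robot), 0 the neutral slot (can cross only within about 0.04 of 0), +0.33 far end (fully in gear away from the robot); stays where it is left (about 2 N at the ball moves it)
- control_box: grey control box, fixed to the bench, 130 mm deep (x) x 150 mm wide (y), face sloping up away from the robot at 28 degrees from 30 to 99 mm high; origin at the middle of its underside, x away from the robot, y left, at yaw 0
- dial: black face plate of the control box, 140 x 140 mm; origin on its surface on the axis of the nested knobs. x points up the slope, y left, z out of the face along the knobs' axis (leaning 28 degrees towards the robot). A rocker switch up to 6 mm high is at x 56, y 52 and a pilot lamp 4 mm high at x 56, y -52; otherwise the face is flat
- speed_ring (a joint): angle of the outer speed ring, rad, 0 at the zero stop (its white line at half past seven, on the long mark), growing clockwise seen from outside (negative turn about the dial's z), up to 4.7. The ring is a black fluted disc 56 mm dia, from 2 to 20 mm above the face; stiffness 0.06 N m, stays where it is left
- fine_knob (a joint): angle of the inner fine knob, rad, same sense as the ring. Aluminium knob 26 mm dia on the same axis, from 21 to 39 mm above the face; turns very easily and independently of the ring; starts anywhere and must stay as found
- fine_mark (a point): the outer end of the black line on top of the fine knob, 12 mm from the axis, 39 mm above the face
- grease_tin: loose round tin 57 mm dia, 58 mm high, standing between the gearbox and the control box; origin at the middle of its underside
- oil_bottle: loose amber bottle 64 mm dia, 158 mm high, standing to the right of the control box; origin at the middle of its underside
- chisel: loose chisel 270 mm long lying along its own x (handle at -x), 32 mm high; origin underneath its middle
- file: loose flat file with a wooden handle, 310 mm long lying along its own x (handle at -x), 32 mm high; origin underneath its middle
- chuck_key: loose steel T-handled chuck key, 116 mm long along its x, 90 mm across, 18 mm high, lying left of the lathe; origin underneath
- mallet: loose wooden mallet lying on its head's side, head 68 x 115 x 75 mm high centred at x = 90, handle towards -x to -144; origin underneath
- walnut_blank: loose walnut blank 160 x 42 x 42 mm lying along its own x in front of the gearbox; origin at the middle of its underside

How it is judged:
By the outcome, as a careful person would: the job done as asked, in the order asked, and still so for the second after the job is handed in, with the robot touching nothing.
It also fails if it takes over 72 s, if anything falls off the work surface, if the arm or the gripper's body presses on something with over 40 N, if the wrist force passes 120 N, or if a joint passes its speed limit or range.

## Robot

A 7-joint arm with a two-finger parallel gripper is mounted at the origin on the work surface. World frame = base frame: x ahead of the robot, y to its left, z up, the work surface at z = 0. Lengths are in m, angles in rad, forces in N, time in s.
With the tool pointing down it reaches from about 0.4 to 0.85 m from the base axis. Payload 10.4 kg.
Tool frame: the origin (TCP) lies at the very end of the fingers, on their centre line; the grasp point (between the pads) lies 19 mm behind it; z points along the fingers, y is the line along which they close (so a half turn about z gives the same grasp; the last joint's range is limited). The gripper opens to 85 mm and grips with 20 to 120 N. Pads are 22 mm wide; open, the fingers measure 114 mm over their backs; the gripper's body (76 mm by 85 mm) begins 54 mm behind the grasp point. The pads swing forward as they close: fully open they stand 13 mm farther back than shut.
Start: joints at [1.219, 0.332, -0.065, 1.46, 0.022, 1.35, -0.088], TCP at [0.202, -0.592, 0.192] pointing down, gripper open.
Joint ranges: [-2.6, 2.6], [-0.5, 2.12], [-1.47, 1.34], [0.16, 2.42], [-1.27, 4.41], [0.06, 2.06], [-2.6, 2.6]. Speed limits (rad/s): [2.22, 2.22, 2.79, 2.79, 3.14, 3.14, 3.14].

## Interface

Orientations are given as a unit quaternion [x, y, z, w].
In Python, from workcell import * gives the robot as it stands.
- The arm moves only by the tool step_arm, never from a script. Its argument "commands" is one flat list of numbers, 7 for each row, row after row: the finger opening in mm, from 0 to 85.4, then the shift along the world's x, y, z as a fraction of full scale, then the turn, a rotation vector about the world's x, y, z as a fraction of full scale. A call has exactly 10 rows; each row is the pose to reach, as a shift and turn from the pose commanded when the call began, turning the shorter way round; what a row does not reach only later rows make up. Full scale, the value 1, is 0.6 m for a shift and pi rad for a turn. A row lasts 1/8 s, in which the tool goes at most 62.5 mm and 10.7 degrees, less where a joint would pass 70% of its speed; a pose out of reach is approached as far as the arm can. A call with a number of a shift or a turn outside -1 to 1 is refused whole. A call with a gripper value outside its range is refused whole. The fingers move at their own pace and stop on an object; "squeeze" is the grip in N (left out, the last holds). Time passes only in rows, so rows that repeat a pose let the fingers close, or fill a call up. It gives the time, the measured TCP pose, the force, the opening and the grip force at its end, in the units of the state.
- get_obs(): the state, without advancing time (a new reading comes with each control period).
- camera(name): name is "side" or "top" or "wrist"; returns the picture (400x640x3 uint8, red, green, blue); there is no depth.
- camera_params(name): a dict with "mtx" (3x3 intrinsics, pixels), "extrinsics" (4x4, takes a point from world to camera coordinates); the wrist camera has in their place "tool_from_camera" (4x4, takes a point from camera to tool coordinates, whose origin is the TCP and whose axes are the flange's). Camera axes: x right, y down, z forward; pixel columns grow to the right and rows downward; lengths in m; the calibration is good to about 2 mm. A picture is of the moment at which its call begins: read the wrist's pose just before it. camera_params takes no time and is no camera call.
- hand_in(): hands the job in; it is judged then, once.
The state is a dict: "clock": time; "joint_pos": joint angles; "joint_velocities": joint speeds; "tau": joint torques, N m; "position": TCP position; "ee_rot": TCP orientation; "ft_force": force on the tool from outside, world axes, zero at the start; "torque": the same for the moment, N m; "grip_width": opening from 0.0 (shut) to 1.0 (fully open); "grasp_force": force on a finger pad.
Only numpy, scipy, OpenCV 4.12 (cv2) and the standard library are available. Lean on these libraries where they do the work, as an engineer would, in place of code of your own. Each camera call takes 0.05 s, during which the arm holds its last target. There are 200 camera calls.

## Working session

There is one attempt and no reset: what is moved stays moved. The work goes in short steps, Python scripts to look and compute and a tool call to move; the robot and the scene stay as the last step left them, time stands still between calls to the robot, and variables do not carry over. Pictures are saved under pics/ and viewed, at most 10 in all, crops included, and the job is handed in when it is done.

Besides the shell and the picture viewer there is one more tool, called after ">>>" as name(argument=value, ...) on one line, values as JSON. step_arm: Moves the arm, as the interface text tells. Its arguments: {"type":"object","properties":{"commands":{"type":"array","items":{"type":"number"}},"squeeze":{"type":"number"}},"required":["commands"]}

```bash
mkdir -p pics
cat > h.py <<'E'
import numpy as np, cv2
from workcell import *
E
python3 - <<'E'
from h import *
np.set_printoptions(precision=4,suppress=True)
o=get_obs();print(o['clock'],o['position'],o['ee_rot'],o['ft_force'],o['grip_width'])
for n in('side','top','wrist'):
    im=camera(n);cv2.imwrite(f'pics/{n}0.png',im[...,::-1]);p=camera_params(n);print(n,p)
E
```

```text
0.0 [ 0.2017 -0.5911  0.1915] [ 0.9865  0.1637 -0.0001 -0.0007] [ 0.4449  1.0891 -0.1531] 1.0002333659984706
side {'mtx': array([[427.5842,   0.    , 324.08  ],
       [  0.    , 427.5842, 193.3933],
       [  0.    ,   0.    ,   1.    ]]), 'extrinsics': array([[ 0.99  , -0.1412, -0.0024, -0.5529],
       [-0.1026, -0.7072, -0.6995,  0.2285],
       [ 0.0971,  0.6928, -0.7146,  1.2511],
       [ 0.    ,  0.    ,  0.    ,  1.    ]])}
top {'mtx': array([[433.6488,   0.    , 323.4389],
       [  0.    , 433.6488, 201.91  ],
       [  0.    ,   0.    ,   1.    ]]), 'extrinsics': array([[-0.0296, -0.9995,  0.0068,  0.0484],
       [-0.9941,  0.0288, -0.1041,  0.6054],
       [ 0.1039, -0.0098, -0.9945,  1.3352],
       [ 0.    ,  0.    ,  0.    ,  1.    ]])}
wrist {'mtx': array([[302.8101,   0.    , 314.1081],
       [  0.    , 302.8101, 200.3117],
       [  0.    ,   0.    ,   1.    ]]), 'tool_from_camera': array([[ 0.0008, -0.9594, -0.2821,  0.0723],
       [ 1.    ,  0.0008,  0.0001,  0.0008],
       [ 0.0002, -0.2821,  0.9594, -0.1819],
       [ 0.    ,  0.    ,  0.    ,  1.    ]])}
```

View pics/top0.png

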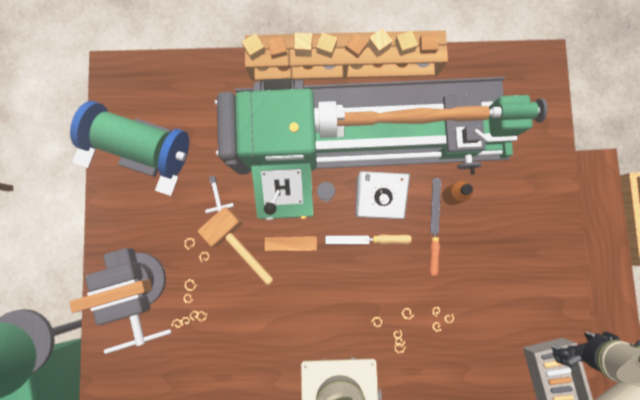

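View pics/side0.png

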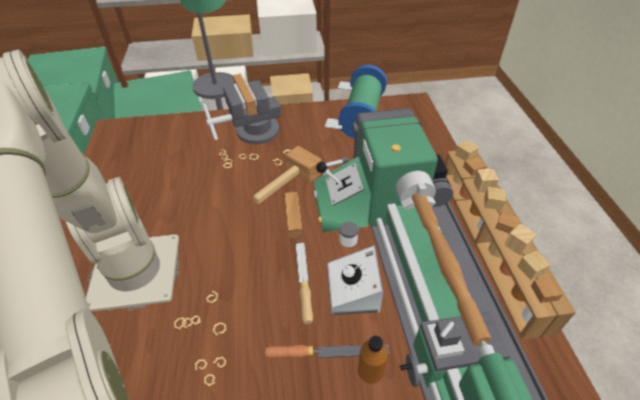

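The top view shows the dial at about (383,196), the gate H at (282,188) and the lever ball at (269,208). In the side view the dial is at (352,273) and the ball at (322,168). Next I triangulate these roughly.

```bash
cat >> h.py <<'E'
from scipy.spatial.transform import Rotation as R
np.set_printoptions(precision=4,suppress=True)
def ray(name,uv,obs=None):
    p=camera_params(name); d=np.linalg.inv(p['mtx'])@np.array([uv[0],uv[1],1.])
    if name=='wrist':
        T=np.eye(4);T[:3,:3]=R.from_quat(obs['ee_rot']).as_matrix();T[:3,3]=obs['position'];T=T@p['tool_from_camera']
    else: T=np.linalg.inv(p['extrinsics'])
    d=T[:3,:3]@d; return T[:3,3],d/np.linalg.norm(d)
def tri(rays):
    A=sum(np.eye(3)-np.outer(d,d) for o,d in rays); b=sum((np.eye(3)-np.outer(d,d))@o for o,d in rays)
    p=np.linalg.solve(A,b); return p,[np.linalg.norm((np.eye(3)-np.outer(d,d))@(p-o))for o,d in rays]
def plane(ry,n,c):
    o,d=ry; return o+d*(n@(np.array(c)-o))/(n@d)
def proj(name,P,obs=None):
    p=camera_params(name)
    if name=='wrist':
        T=np.eye(4);T[:3,:3]=R.from_quat(obs['ee_rot']).as_matrix();T[:3,3]=obs['position'];E=np.linalg.inv(T@p['tool_from_camera'])
    else:E=p['extrinsics']
    q=p['mtx']@(E[:3,:3]@np.array(P)+E[:3,3]);return q[:2]/q[2]
E
python3 - <<'E'
from h import *
ims={n:cv2.imread(f'pics/{n}0.png') for n in('top','side')}
def blob(n,c,r,th):
    x,y=c;g=ims[n][y-r:y+r,x-r:x+r].max(2);m=(g<th).astype(np.uint8)
    k,l,s,ce=cv2.connectedComponentsWithStats(m)
    for i in range(1,k):
        if s[i,4]>15:print(n,c,s[i],ce[i]+[x-r,y-r])
for n,c in(('top',(383,196)),('top',(269,208)),('side',(351,273)),('side',(322,168))):blob(n,c,16,70)
E
python3 - <<'E'
import cv2,numpy as np
t=cv2.imread('pics/top0.png');s=cv2.imread('pics/side0.png')
c=lambda i,x,y:cv2.resize(i[y:y+75,x:x+100],None,fx=4,fy=4,interpolation=cv2.INTER_CUBIC)
cv2.imwrite('pics/c0.png',np.vstack([np.hstack([c(t,335,160),c(t,235,155)]),np.hstack([c(s,305,240),c(s,300,150)])]))
E
```

```text
top (269, 208) [12 15 10  7 31] [270.     210.3226]
side (351, 273) [  7  11  19  16 135] [352.6815 277.2741]
side (322, 168) [11 10 10 11 73] [321.0685 167.1507]
```

View pics/c0.png

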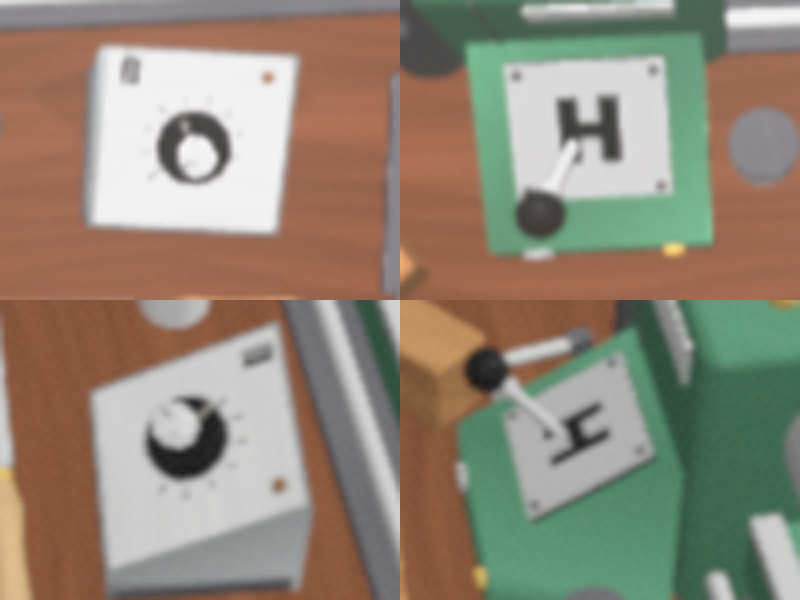

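The crops show the ring centre near top (383.5,197) and side (351.5,274.5). The white line points to about 11 o'clock. The ball is at top (270,208.3) and side (321.8,167.5), and three gate screws are visible in both views.

Run:
```python
from h import *
t=lambda x,y,a,b:(a+x/4,b+y/4)
P={}
def T(n,a,b):
    P[n],r=tri([ray('top',a),ray('side',b)]);print(n,P[n],r[0])
T('ring',(383.5,197),(351.5,274.5)); T('ball',(270,208.3),(321.8,167.5))
tt=lambda x,y:(235+(x-400)/4,155+y/4); ss=lambda x,y:(300+(x-400)/4,150+(y-300)/4)
T('FL',tt(516,76),ss(613,363));T('FR',tt(654,70),ss(640,452));T('NR',tt(661,186),ss(533,506));T('H',tt(590,129),ss(578,436))
d=lambda x,y:(335+x/4,160+y/4);e=lambda x,y:(305+x/4,240+(y-300)/4)
T('bFL',d(98,47),e(278,324));T('bFR',d(298,55),e(311,507));T('bNR',d(277,232),e(107,569));T('bNL',d(90,225),e(92,390));T('lamp',d(267,77),e(279,485));T('sw',d(130,70),e(257,354))
for a,b in(('bFR','bFL'),('bNR','bNL'),('FR','FL'),('NR','FR'),('bNR','bFR'),('bNL','bFL')):
    v=P[b]-P[a];print(a,b,v,np.linalg.norm(v),np.degrees(np.arctan2(v[1],v[0])))
```

```text
ring [ 0.6114 -0.1522  0.0795] 3.466934869086927e-05
ball [0.5782 0.1834 0.1701] 0.00016020328852315788
FL [0.6808 0.2016 0.1478] 1.5825179243658133e-05
FR [0.6823 0.1017 0.1469] 0.00010119898097867282
NR [0.602  0.1006 0.1013] 0.0005494477619660796
H [0.6444 0.1511 0.1212] 0.00019697118899292916
bFL [ 0.6888 -0.0804  0.097 ] 0.0005706750558628115
bFR [ 0.6764 -0.2299  0.1036] 0.00027761649296315213
bNR [ 0.5477 -0.2198  0.0412] 9.988893215340293e-05
bNL [ 0.5586 -0.0746  0.0363] 0.000732104838749011
lamp [ 0.6615 -0.2071  0.0967] 0.00024904578040513454
sw [ 0.6696 -0.1038  0.0974] 0.00030314768226691097
bFR bFL [ 0.0124  0.1495 -0.0067] 0.1501433271745757 85.26561446456319
bNR bNL [ 0.0109  0.1452 -0.0049] 0.14571424497367744 85.70986460658027
FR FL [-0.0016  0.1     0.0009] 0.09998895843261274 90.9135982609287
NR FR [0.0803 0.001  0.0457] 0.09242194936819734 0.7243505416380268
bNR bFR [ 0.1287 -0.0101  0.0624] 0.14340887061382127 -4.491505400474174
bNL bFL [ 0.1302 -0.0059  0.0607] 0.1437606232750647 -2.572869226085019
```

```bash
cat >> h.py <<'E'
def frame(yaw,slope): # columns x up slope,y left,z out
    return R.from_euler('z',yaw)*R.from_euler('y',-slope)
def toolrot(F,psi): # tool z=-F z, tool x = F x turned by psi about F z
    return F*R.from_euler('z',psi)*R.from_euler('x',np.pi)
def cmd(Rt,pt,q,p):
    rv=(Rt*R.from_quat(q).inv()).as_rotvec(); print('shift',(np.array(pt)-p)/.6,'turn',rv/np.pi, 'deg',np.degrees(np.linalg.norm(rv)))
E
python3 - <<'E'
from h import *
o=get_obs();F=frame(np.radians(-4.3),np.radians(28));n=F.as_matrix()[:,2];c=np.array([.618,-.152,.067])
print(n);cmd(toolrot(F,0),c+.13*n,o['ee_rot'],o['position'])
E
```

```text
[-0.4682  0.0352  0.8829]
shift [ 0.5924  0.7397 -0.0166] turn [ 0.0195 -0.1554 -0.126 ] deg 36.18524557683698
```

>>> step_arm(commands=[85, 0.06, 0.08, 0.1, 0, 0, 0, 85, 0.12, 0.16, 0.15, 0, -0.03, -0.02, 85, 0.18, 0.24, 0.15, 0, -0.06, -0.04, 85, 0.25, 0.32, 0.15, 0.01, -0.09, -0.06, 85, 0.32, 0.4, 0.15, 0.02, -0.12, -0.09, 85, 0.39, 0.48, 0.13, 0.02, -0.155, -0.126, 85, 0.46, 0.57, 0.1, 0.02, -0.155, -0.126, 85, 0.53, 0.66, 0.05, 0.02, -0.155, -0.126, 85, 0.592, 0.74, -0.016, 0.02, -0.155, -0.126, 85, 0.592, 0.74, -0.016, 0.02, -0.155, -0.126])

```text
clock: 1.4
position: [0.5578, -0.1454, 0.182]
ee_rot: [0.97, -0.036, 0.242, 0.009]
ft_force: [0.3, -0.9, -0.5]
grip_width: 0.991
grasp_force: 0.0
```

Run:
```python
from h import *
o=get_obs();im=camera('wrist');cv2.imwrite('pics/w1.png',im[...,::-1]);print(o['joint_pos'],o['position'],o['ee_rot'])
np.save('w1.npy',np.r_[o['position'],o['ee_rot']])
c=np.array([.618,-.152,.067]);u=proj('wrist',c,o);print(u)
x,y=int(u[0]),int(u[1]);x0=x-133;y0=max(0,min(200,y-100));print(x0,y0)
cv2.imwrite('pics/w1c.png',cv2.resize(im[y0:y0+200,x0:x0+266,::-1],None,fx=3,fy=3,interpolation=cv2.INTER_CUBIC))
```

```text
[ 0.935  -0.11   -0.6607  2.0485 -0.2387  0.7108 -1.24  ] [ 0.5578 -0.1454  0.182 ] [ 0.9697 -0.0359  0.2415  0.0088]
[315.7987 183.3732]
182 83
```

View pics/w1c.png

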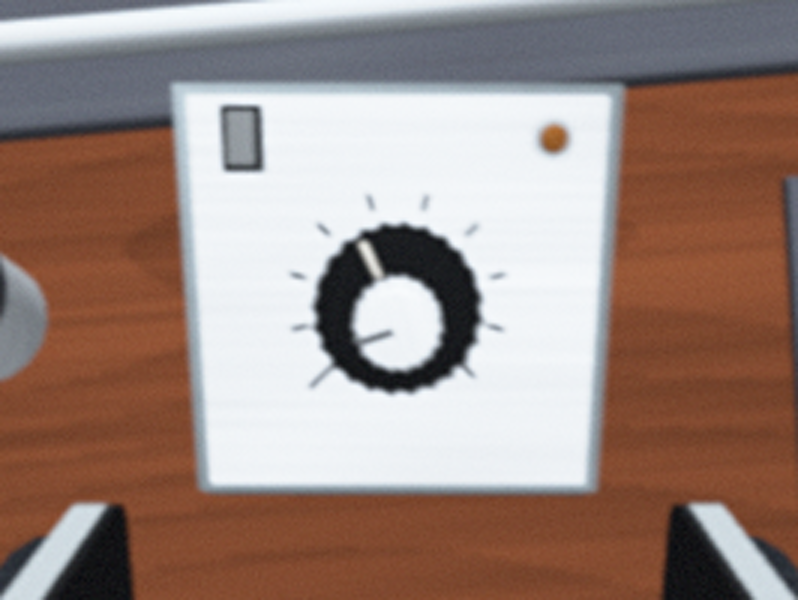

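The wrist view shows the ring centred at crop (398,309), which is full pixel (314.8,186). The white line is 29° left of up, so the ring is about 106° (1.85 rad) from zero. The fine knob's line points to about 8 o'clock, with its outer end at (360,343). The box sits square to the gripper.

```bash
cat >> h.py <<'E'
def ring_ell(im,x0,x1,y0,y1,th=90):
    m=np.zeros(im.shape[:2],np.uint8);m[y0:y1,x0:x1]=(im[y0:y1,x0:x1].max(2)<th)*255
    c=max(cv2.findContours(m,cv2.RETR_EXTERNAL,cv2.CHAIN_APPROX_NONE)[0],key=cv2.contourArea)
    return cv2.fitEllipse(cv2.convexHull(c))
E
python3 - <<'E'
from h import *
a=np.load('w1.npy');o={'position':a[:3],'ee_rot':a[3:]}
im=cv2.imread('pics/w1.png');e=ring_ell(im,270,360,145,225);print(e)
F=frame(np.radians(-4.3),np.radians(28));n=F.as_matrix()[:,2]
rw=ray('wrist',e[0],o);p,r=tri([rw,ray('side',(351.5,274.5)),ray('top',(383.5,197))]);print('tri ring',p,r)
c=np.array([.618,-.152,.067]);L=F.inv()
for h,uv in((.020,e[0]),(.011,e[0]),(.039,(314.5,190.7))):
    q=plane(ray('wrist',uv,o),n,c+h*n)-h*n;print(h,q)
# box corners yaw/pos, face plane
w=lambda x,y:(182+x/3,83+y/3)
qs=[plane(ray('wrist',w(*v),o),n,c) for v in((173,86),(623,86),(597,491),(200,491),(237,138),(553,138))];qs=np.array(qs)
print(L.apply(qs-c)*1000)
E
```

```text
((314.09234619140625, 185.36495971679688), (54.135108947753906, 54.69532775878906), 5.540139675140381)
tri ring [ 0.6119 -0.1512  0.0789] [np.float64(0.0017088610108129058), np.float64(0.0006205421731830563), np.float64(0.0011782192463002338)]
0.02 [ 0.6205 -0.1504  0.0683]
0.011 [ 0.6186 -0.1503  0.0672]
0.039 [ 0.62   -0.1508  0.068 ]
[[ 72.4881  75.3911   0.    ]
 [ 72.6952 -72.6705   0.    ]
 [-72.7394 -73.4052  -0.    ]
 [-73.0541  75.1941  -0.    ]
 [ 55.8326  55.1245  -0.    ]
 [ 55.989  -50.4891  -0.    ]]
```

>>> step_arm(commands=[85, 0.012, -0.001, -0.023, 0, 0, 0, 85, 0.025, -0.002, -0.047, 0, 0, 0, 85, 0.037, -0.003, -0.07, 0, 0, 0, 85, 0.05, -0.004, -0.093, 0, 0, 0, 85, 0.062, -0.005, -0.117, 0, 0, 0, 85, 0.075, -0.006, -0.14, 0, 0, 0, 85, 0.085, -0.007, -0.159, 0, 0, 0, 85, 0.095, -0.0075, -0.178, 0, 0, 0, 85, 0.0997, -0.0075, -0.1865, 0, 0, 0, 85, 0.0997, -0.0075, -0.1865, 0, 0, 0])

```text
clock: 2.7
position: [0.6165, -0.1527, 0.0703]
ee_rot: [0.97, -0.037, 0.241, 0.009]
ft_force: [0.2, -0.4, -0.1]
grip_width: 0.992
grasp_force: 0.0
```

Run:
```python
from h import *
o=get_obs();im=camera('wrist');cv2.imwrite('pics/w2.png',im[...,::-1])
np.save('w2.npy',np.r_[o['position'],o['ee_rot']])
F=frame(np.radians(-4.3),np.radians(28));c=np.array([.619,-.150,.0675]);n=F.as_matrix()[:,2]
print(o['position'],o['ft_force'],F.inv().apply(o['position']-c)*1000,o['grip_width'])
print((F.inv()*R.from_quat(o['ee_rot'])).as_matrix())
x0,y0=164,60
cv2.imwrite('pics/w2c.png',cv2.resize(im[y0:y0+240,x0:x0+300,::-1],None,fx=2.5,fy=2.5,interpolation=cv2.INTER_CUBIC))
a=np.load('w1.npy');o1={'position':a[:3],'ee_rot':a[3:]}
e1=ring_ell(cv2.imread('pics/w1.png'),270,360,145,225)
u=proj('wrist',c+.015*n,o);x,y=map(int,u);e=ring_ell(im,x-48,x+48,y-48,y+48);print(u,e)
print(tri([ray('wrist',e1[0],o1),ray('wrist',e[0],o)]),plane(ray('wrist',e[0],o),n,c+.017*n)-.017*n)
```

```text
[ 0.6165 -0.1527  0.0703] [ 0.2218 -0.4372 -0.0678] [-0.685  -2.8315  3.5677] 0.9921165234461798
[[ 1.     -0.0011 -0.0017]
 [-0.001  -1.      0.0004]
 [-0.0017 -0.0004 -1.    ]]
[308.681  234.9525] ((309.87451171875, 235.1851348876953), (93.51778411865234, 98.5133056640625), 53.3428840637207)
(array([ 0.6115, -0.15  ,  0.0843]), [np.float64(0.0002445843672046136), np.float64(0.00024458436720460304)]) [ 0.6196 -0.1508  0.0678]
```

View pics/w2c.png

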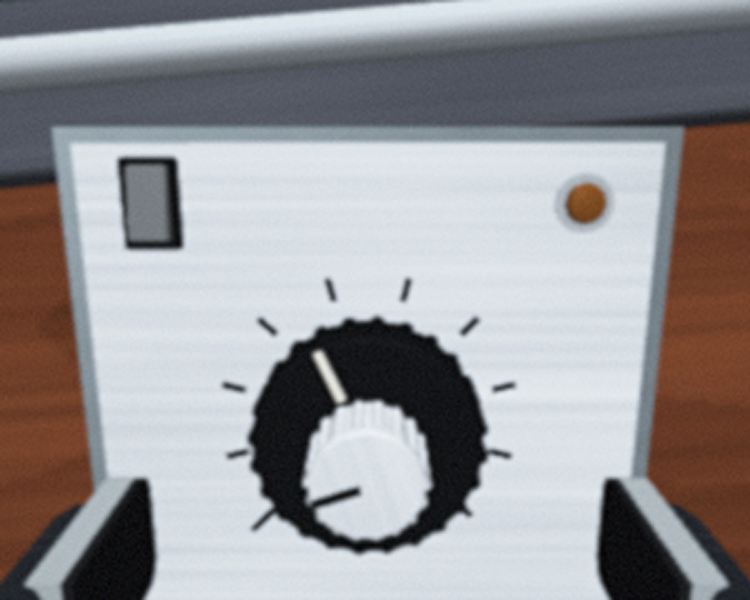

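The ring centre triangulates to 18 mm above my face estimate, which matches. The fingers straddle the ring about 2 mm too far right, so I shift left and close.

>>> step_arm(commands=[85, 0.0024, 0.0037, 0.0013, 0, 0, 0, 85, 0.0024, 0.0037, 0.0013, 0, 0, 0, 65, 0.0024, 0.0037, 0.0013, 0, 0, 0, 50, 0.0024, 0.0037, 0.0013, 0, 0, 0, 50, 0.0024, 0.0037, 0.0013, 0, 0, 0, 50, 0.0024, 0.0037, 0.0013, 0, 0, 0, 50, 0.0024, 0.0037, 0.0013, 0, 0, 0, 50, 0.0024, 0.0037, 0.0013, 0, 0, 0, 50, 0.0024, 0.0037, 0.0013, 0, 0, 0, 50, 0.0024, 0.0037, 0.0013, 0, 0, 0], squeeze=30)

```text
clock: 4.0
position: [0.6183, -0.1498, 0.0716]
ee_rot: [0.97, -0.036, 0.241, 0.009]
ft_force: [0.7, 0.3, -0.3]
grip_width: 0.587
grasp_force: 0.0
```

Run:
```python
from h import *
o=get_obs()
F=frame(np.radians(-4.3),np.radians(28));c=np.array([.6195,-.1505,.068])
print(o['position'],o['ft_force'],o['torque'],F.inv().apply(o['position']-c)*1000,o['grip_width'],o['grasp_force'],o['joint_pos'])
ax=F.as_matrix()[:,2]
for a in(40,80,106,112):print(a,np.radians(a)*ax/np.pi)
```

```text
[ 0.6183 -0.1498  0.0716] [ 0.7498  0.2767 -0.2992] [ 0.0504  0.5361 -0.0035] [0.5611 0.5854 3.7733] 0.5868154351348924 0.0 [ 0.8171  0.2049 -0.6575  2.0349  0.1472  0.4616 -1.561 ]
40 [-0.104   0.0078  0.1962]
80 [-0.2081  0.0156  0.3924]
106 [-0.2757  0.0207  0.52  ]
112 [-0.2913  0.0219  0.5494]
```

Run:
```python
from h import *
im=camera('wrist');o=get_obs();print(o['grip_width'],o['grasp_force'],o['ft_force'])
x0,y0=164,120
cv2.imwrite('pics/w3c.png',cv2.resize(im[y0:y0+240,x0:x0+300,::-1],None,fx=2.5,fy=2.5,interpolation=cv2.INTER_CUBIC))
```

```text
0.5843808254422423 0.0 [0.4099 0.5024 0.158 ]
```

View pics/w3c.png

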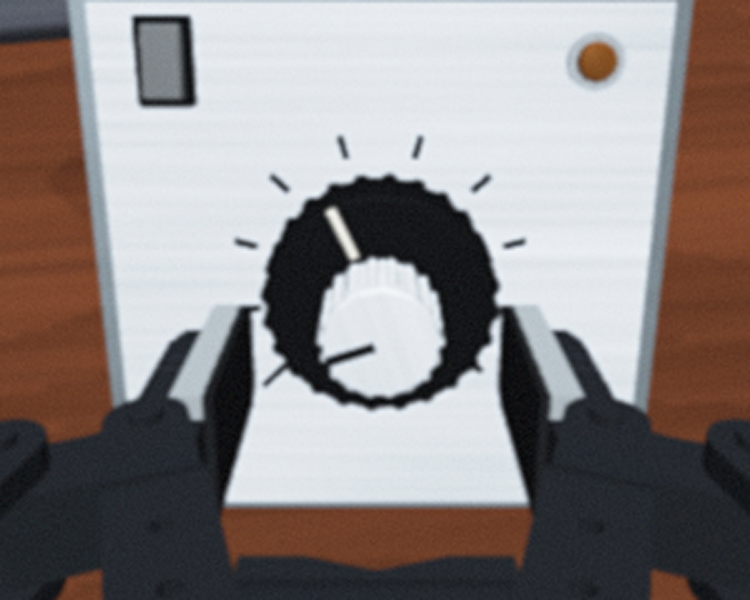

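Run:
```python
from h import *
o=get_obs();Rt=R.from_quat(o['ee_rot'])
for t in(0,-.008,-.013,-.02,-.03,-.04):
    print(t,[proj('wrist',o['position']+Rt.apply([.011,s*.025,t]),o) for s in(-1,1)])
F=frame(np.radians(-4.3),np.radians(28));c=np.array([.6195,-.1505,.068])
for h in(0,.02,.039):print(h,[proj('wrist',c+F.apply([0,s*r,h]),o) for s,r in((1,.028),(-1,.028),(1,.013))])
print(proj('wrist',c+F.apply([.056,-.052,.004]),o))
```

```text
0 [array([273.896, 212.69 ]), array([352.9418, 212.7494])]
-0.008 [array([272.2076, 216.925 ]), array([354.5528, 216.9876])]
-0.013 [array([271.0788, 219.7563]), array([355.6298, 219.821 ])]
-0.02 [array([269.393 , 223.9847]), array([357.2383, 224.0527])]
-0.03 [array([266.7434, 230.6306]), array([359.7665, 230.7038])]
-0.04 [array([263.762 , 238.1089]), array([362.6114, 238.1881])]
0 [array([271.614 , 227.5932]), array([357.0633, 227.6615]), array([294.4966, 227.6115])]
0.02 [array([267.0234, 240.0765]), array([361.6156, 240.1568]), array([292.3538, 240.098 ])]
0.039 [array([261.6497, 254.6895]), array([366.945 , 254.7848]), array([289.8454, 254.7151])]
[402.4966 141.6162]
```

The image scale, the pad edges and the force-free closure all show the fingertips about 48 mm above the face, not 4 mm. The actual tips stand well behind the reported TCP. I'll open and descend in stages, watching the force.

>>> step_arm(commands=[80, 0, 0, 0, 0, 0, 0, 80, 0, 0, 0, 0, 0, 0, 80, 0, 0, 0, 0, 0, 0, 80, 0.004, 0, -0.008, 0, 0, 0, 80, 0.008, -0.001, -0.015, 0, 0, 0, 80, 0.012, -0.001, -0.022, 0, 0, 0, 80, 0.016, -0.001, -0.03, 0, 0, 0, 80, 0.02, -0.0015, -0.037, 0, 0, 0, 80, 0.0234, -0.0018, -0.0442, 0, 0, 0, 80, 0.0234, -0.0018, -0.0442, 0, 0, 0])

```text
clock: 5.3
position: [0.6323, -0.1507, 0.0446]
ee_rot: [0.97, -0.036, 0.241, 0.009]
ft_force: [-0.0, 0.4, -0.1]
grip_width: 0.933
grasp_force: 0.0
```

Run:
```python
from h import *
o=get_obs();im=camera('wrist');s=camera('side')
F=frame(np.radians(-4.3),np.radians(28));c=np.array([.6195,-.1505,.068])
print(o['position'],o['ft_force'],F.inv().apply(o['position']-c)*1000,o['grip_width'])
u=proj('side',o['position']);print('tcp in side',u,'dial in side',proj('side',c))
a=cv2.resize(im[130:370,164:464,::-1],(480,384),interpolation=cv2.INTER_CUBIC)
b=cv2.resize(s[215:315,300:380,::-1],(307,384),interpolation=cv2.INTER_CUBIC)
cv2.imwrite('pics/w4c.png',np.hstack([a,b]))
```

```text
[ 0.6323 -0.1507  0.0446] [-0.0032  0.433  -0.1136] [  0.2782   0.7248 -26.6006] 0.9330359596875115
tcp in side [358.3075 280.2742] dial in side [354.1397 275.9981]
```

View pics/w4c.png

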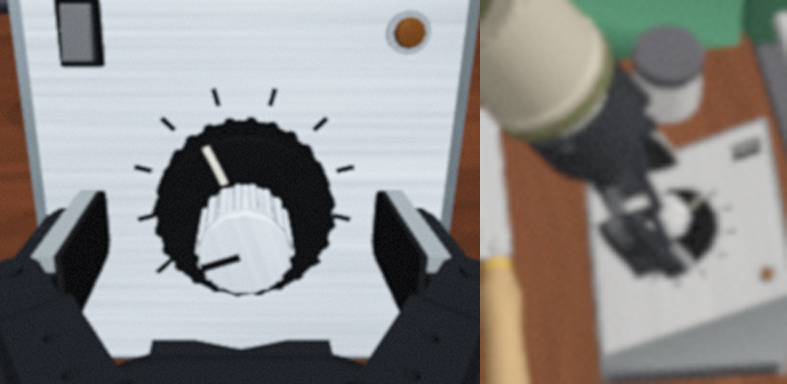

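>>> step_arm(commands=[80, 0.003, -0.0018, -0.005, 0, 0, 0, 80, 0.006, -0.002, -0.011, 0, 0, 0, 80, 0.0109, -0.0026, -0.0206, 0, 0, 0, 80, 0.0109, -0.0026, -0.0206, 0, 0, 0, 60, 0.0109, -0.0026, -0.0206, 0, 0, 0, 48, 0.0109, -0.0026, -0.0206, 0, 0, 0, 48, 0.0109, -0.0026, -0.0206, 0, 0, 0, 48, 0.0109, -0.0026, -0.0206, 0, 0, 0, 48, 0.0109, -0.0026, -0.0206, 0, 0, 0, 48, 0.0109, -0.0026, -0.0206, 0, 0, 0], squeeze=30)

```text
clock: 6.65
position: [0.6388, -0.1524, 0.033]
ee_rot: [0.97, -0.036, 0.241, 0.009]
ft_force: [-5.1, 0.1, 6.6]
grip_width: 0.643
grasp_force: 30.7
```

>>> step_arm(commands=[48, -0.0012, 0, 0.0022, -0.0234, 0.0018, 0.0441, 48, -0.0012, 0, 0.0022, -0.0468, 0.0035, 0.0883, 48, -0.0012, 0, 0.0022, -0.0702, 0.0053, 0.1324, 48, -0.0012, 0, 0.0022, -0.0936, 0.007, 0.1766, 48, -0.0012, 0, 0.0022, -0.117, 0.0088, 0.2207, 48, -0.0012, 0, 0.0022, -0.1405, 0.0106, 0.2649, 48, -0.0012, 0, 0.0022, -0.1639, 0.0123, 0.309, 48, -0.0012, 0, 0.0022, -0.1873, 0.0141, 0.3532, 48, -0.0012, 0, 0.0022, -0.2107, 0.0158, 0.3973, 48, -0.0012, 0, 0.0022, -0.2341, 0.0176, 0.4414])

```text
clock: 7.9
position: [0.636, -0.1489, 0.0317]
ee_rot: [0.71, 0.663, 0.163, 0.175]
ft_force: [-3.8, 9.5, -7.0]
grip_width: 0.64
grasp_force: 43.3
```

```bash
cat > st.py <<'E'
from h import *
o=get_obs();F=frame(np.radians(-4.3),np.radians(28));c=np.array([.6195,-.1505,.068])
L=F.inv();M=(L*R.from_quat(o['ee_rot'])).as_matrix()
print('loc',L.apply(o['position']-c)*1000,'psi',np.degrees(np.arctan2(M[1,0],M[0,0])),'f',L.apply(o['ft_force']),'t',L.apply(o['torque']),o['grip_width'],o['grasp_force'],o['joint_pos'])
E
python3 st.py
```

```text
loc [ -2.5708   2.8233 -39.7192] psi 90.35554027731885 f [-7.2618  9.2015 -4.0879] t [ 2.0811  2.0302 -0.0659] 0.639862527008169 43.33438575267792 [ 1.0231  0.4002 -0.9318  2.0075  0.5985  0.4585 -0.3425]
```

>>> step_arm(commands=[48, -0.001, 0.001, 0, -0.013, 0.001, 0.0245, 48, -0.002, 0.0025, -0.001, -0.026, 0.002, 0.049, 48, -0.002, 0.0025, -0.001, -0.034, 0.0026, 0.0638, 48, -0.002, 0.0025, -0.001, -0.042, 0.0031, 0.0785, 48, -0.002, 0.0025, -0.001, -0.05, 0.0037, 0.0932, 48, -0.002, 0.0025, -0.001, -0.0572, 0.0043, 0.1079, 48, -0.002, 0.0025, -0.001, -0.0572, 0.0043, 0.1079, 48, -0.002, 0.0025, -0.001, -0.0572, 0.0043, 0.1079, 48, -0.002, 0.0025, -0.001, -0.0572, 0.0043, 0.1079, 48, -0.002, 0.0025, -0.001, -0.0572, 0.0043, 0.1079])

```text
clock: 9.15
position: [0.635, -0.1491, 0.0312]
ee_rot: [0.574, 0.783, 0.128, 0.203]
ft_force: [0.5, 5.2, -10.8]
grip_width: 0.638
grasp_force: 42.9
```

```bash
python3 st.py
```

```text
loc [ -3.739    2.5937 -39.6506] psi 111.83809090129479 f [-4.9471  5.2653 -9.5726] t [ 1.3184  1.4629 -1.2229] 0.6378254351580915 42.891855239868164 [ 1.0859  0.4325 -1.009   2.009   0.6848  0.4801 -0.0313]
```

Torque of -1.2 N·m about the knob axis shows the ring is against its stop. I'll release, back straight out, and keep turning to psi=180° so the camera is on the robot's side.

>>> step_arm(commands=[80, 0, 0, 0, 0, 0, 0, 80, 0, 0, 0, 0, 0, 0, 80, 0, 0, 0, 0, 0, 0, 80, -0.0117, 0.0009, 0.0221, 0, 0, 0, 80, -0.0234, 0.0018, 0.0442, 0, 0, 0, 80, -0.0351, 0.0027, 0.0663, 0, 0, 0, 80, -0.0468, 0.0036, 0.0884, 0, 0, 0, 80, -0.0585, 0.0045, 0.1105, -0.0234, 0.0018, 0.0441, 80, -0.0702, 0.0054, 0.1326, -0.0468, 0.0035, 0.0883, 80, -0.09, 0.0054, 0.17, -0.0702, 0.0053, 0.1324])

```text
clock: 10.4
position: [0.5852, -0.1481, 0.1303]
ee_rot: [0.391, 0.888, 0.081, 0.228]
ft_force: [-0.3, -0.1, 0.5]
grip_width: 0.939
grasp_force: 0.0
```

```bash
python3 st.py
python3 - <<'E'
from h import *
o=get_obs();im=camera('wrist');cv2.imwrite('pics/w5.png',im[...,::-1])
F=frame(np.radians(-4.3),np.radians(28));c=np.array([.6195,-.1505,.068])
# rectify by homography onto face plane, h=20 and h=39 views, x up
def rect(h):
    P=[c+F.apply([a,b,h]) for a,b in((.045,.045),(.045,-.045),(-.045,-.045),(-.045,.045))]
    s=np.float32([proj('wrist',p,o) for p in P]);H=cv2.getPerspectiveTransform(s,np.float32([(0,0),(390,0),(390,390),(0,390)]))
    return cv2.warpPerspective(im[...,::-1],H,(390,390),flags=cv2.INTER_CUBIC)
cv2.imwrite('pics/w5c.png',np.hstack([rect(.02),rect(.039)]))
E
```

```text
loc [-1.0822 -0.1447 71.1486] psi 136.71135162151634 f [-0.0104 -0.1454  0.5252] t [ 0.0448  0.53   -0.0038] 0.9390481999148717 0.0 [ 1.6079  0.2106 -1.4576  2.0334  0.261   0.6078  0.7664]
```

View pics/w5c.png

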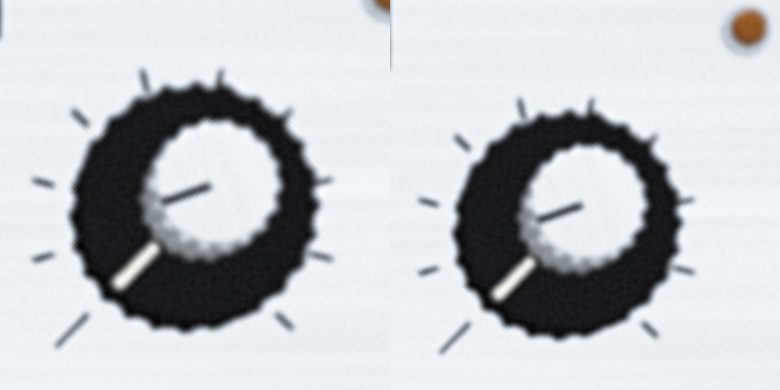

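The rectified view shows the ring's white line lying on the long zero mark at lower left. The fine knob's line is still about 17° below left, as before. Next I turn back to psi≈0 and move to the gear lever.

>>> step_arm(commands=[80, -0.0025, 0.01, 0.02, 0.0234, -0.0018, -0.0441, 80, -0.005, 0.03, 0.04, 0.0468, -0.0035, -0.0883, 80, -0.0075, 0.06, 0.06, 0.0702, -0.0053, -0.1324, 80, -0.01, 0.09, 0.08, 0.0936, -0.007, -0.1766, 80, -0.0125, 0.12, 0.1, 0.117, -0.0088, -0.2207, 80, -0.015, 0.15, 0.1167, 0.1405, -0.0106, -0.2649, 80, -0.0175, 0.18, 0.1167, 0.1639, -0.0123, -0.309, 80, -0.02, 0.21, 0.1167, 0.1873, -0.0141, -0.3532, 80, -0.0225, 0.245, 0.1167, 0.2107, -0.0158, -0.3973, 80, -0.025, 0.28, 0.1167, 0.2341, -0.0176, -0.4414])

```text
clock: 11.7
position: [0.57, 0.02, 0.2001]
ee_rot: [0.907, 0.346, 0.218, 0.103]
ft_force: [0.4, -0.2, -0.5]
grip_width: 0.935
grasp_force: 0.0
```

Run:
```python
from h import *
o=get_obs();print(o['position'],o['joint_pos'])
F=frame(np.radians(.8),np.radians(30));cmd(toolrot(F,0),[.553,.183,.215],o['ee_rot'],o['position'])
```

```text
[0.57   0.02   0.2001] [ 1.4194 -0.4874 -1.2697  2.0213 -0.6338  0.839  -0.4462]
shift [-0.0284  0.2717  0.0249] turn [ 0.1232 -0.0149 -0.1957] deg 41.713331621114065
```

>>> step_arm(commands=[80, -0.003, 0.02, 0.002, 0.0205, -0.0025, -0.0326, 80, -0.006, 0.05, 0.005, 0.041, -0.005, -0.065, 80, -0.009, 0.08, 0.008, 0.062, -0.0075, -0.098, 80, -0.012, 0.11, 0.011, 0.082, -0.01, -0.13, 80, -0.016, 0.15, 0.014, 0.103, -0.0125, -0.163, 80, -0.02, 0.19, 0.018, 0.1232, -0.0149, -0.1957, 80, -0.024, 0.23, 0.022, 0.1232, -0.0149, -0.1957, 80, -0.0284, 0.2717, 0.025, 0.1232, -0.0149, -0.1957, 80, -0.0284, 0.2717, 0.025, 0.1232, -0.0149, -0.1957, 80, -0.0284, 0.2717, 0.025, 0.1232, -0.0149, -0.1957])

```text
clock: 12.95
position: [0.5533, 0.182, 0.215]
ee_rot: [0.966, 0.01, 0.26, -0.001]
ft_force: [-0.6, -0.4, -0.0]
grip_width: 0.935
grasp_force: 0.0
```

Run:
```python
from h import *
o=get_obs();im=camera('wrist');cv2.imwrite('pics/w6.png',im[...,::-1]);np.save('w6.npy',np.r_[o['position'],o['ee_rot']])
print(o['position'],o['joint_pos'])
F=frame(np.radians(.8),np.radians(30));print((F.inv()*R.from_quat(o['ee_rot'])).as_euler('xyz',degrees=True))
print(proj('wrist',[.578,.183,.170],o),proj('wrist',[.6425,.151,.1235],o))
cv2.imwrite('pics/w6c.png',cv2.resize(im[:,90:550,::-1],None,fx=1.5,fy=1.5,interpolation=cv2.INTER_CUBIC))
```

```text
[0.5533 0.182  0.215 ] [ 1.0919 -0.4918 -1.3009  1.9883 -0.4657  0.8009 -1.6086]
[-179.987    -0.1084    0.3615]
[312.7192 206.4887] [345.9807 154.6034]
```

View pics/w6c.png

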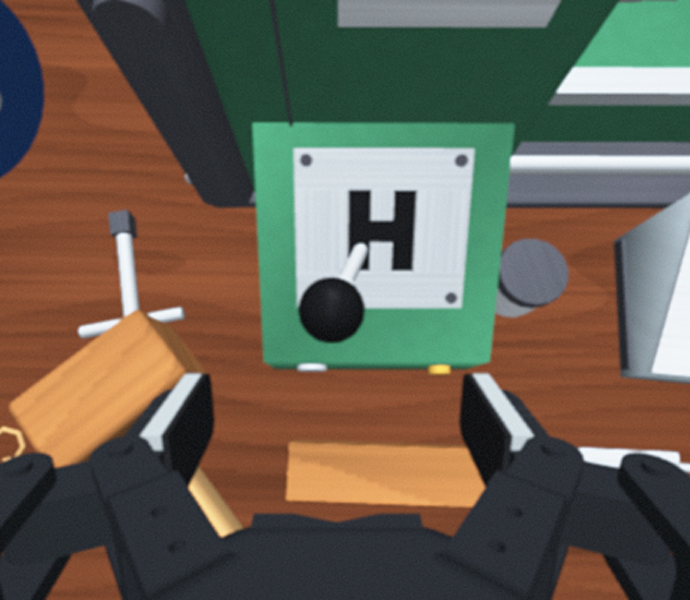

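The wrist view shows the ball at crop (332,310), which is pixel (311.3,206.7), and the H at (344.7,153.3). Both are within about 2 px of prediction.

```bash
cat >> h.py <<'E'
from scipy.optimize import least_squares
FG=frame(np.radians(.8),np.radians(30))
def ballg(a,b): return np.array([.14*np.sin(b),-.14*np.cos(b)*np.sin(a),-.06+.14*np.cos(b)*np.cos(a)])
E
python3 - <<'E'
from h import *
a=np.load('w6.npy');o={'position':a[:3],'ee_rot':a[3:]}
im=cv2.imread('pics/w6.png');e=ring_ell(im,285,338,180,233,70);print(e)
p,r=tri([ray('wrist',e[0],o),ray('side',(321.8,167.5)),ray('top',(270,208.3))]);print('ball',p,r)
w=lambda x,y:(90+x/1.5,y/1.5)
tt=lambda x,y:(235+(x-400)/4,155+y/4); ss=lambda x,y:(300+(x-400)/4,150+(y-300)/4)
S={}
for n,A,B,C in(('FL',(306,160),(516,76),(613,363)),('FR',(461,160),(654,70),(640,452)),('NR',(451,298),(661,186),(533,506))):
    S[n],r=tri([ray('wrist',w(*A),o),ray('top',tt(*B)),ray('side',ss(*C))]);print(n,S[n],r)
G=(S['FL']+S['NR'])/2; print('G',G, 'H on plane',plane(ray('wrist',w(382,230),o),FG.as_matrix()[:,2],G))
print('ball in gate',FG.inv().apply(p-G)*1000)
for aa,bb in((-.25,-.33),(-.25,-.25),(-.25,-.3)):print(aa,bb,ballg(aa,bb)*1000)
E
```

```text
((310.51953125, 206.6832733154297), (42.02703094482422, 42.56744384765625), 87.88154602050781)
ball [0.5782 0.1842 0.1692] [np.float64(0.0006300045920240536), np.float64(0.00013593865080033606), np.float64(0.0007304715937612077)]
FL [0.681  0.2025 0.147 ] [np.float64(0.0007441295021446459), np.float64(0.0007696722021486602), np.float64(4.514132482558162e-05)]
FR [0.683  0.1027 0.1459] [np.float64(0.0012175439396129592), np.float64(0.0010273730750636546), np.float64(0.0004470157410340321)]
NR [0.6026 0.1013 0.1005] [np.float64(0.0011333883468358469), np.float64(0.0006848887389541859), np.float64(0.0010179484491487025)]
G [0.6418 0.1519 0.1237] H on plane [0.6434 0.1524 0.1246]
ball in gate [-31.9322  33.1557  70.9289]
-0.25 -0.33 [-45.366   32.7676  68.3285]
-0.25 -0.25 [-34.6366  33.5598  71.4308]
-0.25 -0.3 [-41.3728  33.0896  69.5892]
```

>>> step_arm(commands=[75, 0.015, 0.001, -0.027, 0, 0, 0, 75, 0.03, 0.002, -0.054, 0, 0, 0, 75, 0.045, 0.003, -0.081, 0, 0, 0, 75, 0.06, 0.004, -0.108, 0, 0, 0, 75, 0.075, 0.004, -0.135, 0, 0, 0, 75, 0.087, 0.004, -0.156, 0, 0, 0, 60, 0.087, 0.004, -0.156, 0, 0, 0, 30, 0.087, 0.004, -0.156, 0, 0, 0, 30, 0.087, 0.004, -0.156, 0, 0, 0, 30, 0.087, 0.004, -0.156, 0, 0, 0], squeeze=30)

```text
clock: 14.25
position: [0.5684, 0.1696, 0.1493]
ee_rot: [0.963, 0.013, 0.268, -0.008]
ft_force: [0.3, -0.3, 0.0]
grip_width: 0.352
grasp_force: 0.0
```

>>> step_arm(commands=[30, 0, 0, 0, 0, 0, 0, 30, 0, 0, 0, 0, 0, 0, 30, 0, 0, 0, 0, 0, 0, 30, 0, 0, 0, 0, 0, 0, 30, 0, 0, 0, 0, 0, 0, 30, 0, 0, 0, 0, 0, 0, 30, 0, 0, 0, 0, 0, 0, 30, 0, 0, 0, 0, 0, 0, 30, 0, 0, 0, 0, 0, 0, 30, 0, 0, 0, 0, 0, 0])

```text
clock: 15.5
position: [0.5683, 0.1694, 0.1491]
ee_rot: [0.963, 0.012, 0.268, -0.008]
ft_force: [0.1, -0.5, -0.1]
grip_width: 0.348
grasp_force: 0.0
```

```bash
cat > pl.py <<'E'
from h import *
o=get_obs();G=np.array([.6426,.152,.1242]);off=np.array([0,0,-.055])
print('gate',FG.inv().apply(o['position']-G)*1000-off*1000,'f',FG.inv().apply(o['ft_force']),o['grip_width']*85.4,o['grasp_force'],o['joint_pos'])
E
python3 pl.py
python3 - <<'E'
from h import *
p0=ballg(-.25,-.24)
for a,b in((-.25,-.12),(-.25,0),(-.12,0),(0,0),(.12,0),(.25,0),(.25,.12),(.25,.24),(.25,.33)):
    print(a,b,FG.apply(ballg(a,b)-p0)/.6)
E
```

```text
gate [-51.7117  18.4837 113.5955] f [ 0.0913 -0.5445 -0.1185] 29.73608574598589 0.0 [ 1.2652 -0.499  -1.4681  2.0754 -0.61    0.6393 -1.4644]
-0.25 -0.12 [0.0214 0.0015 0.018 ]
-0.25 0 [0.0448 0.0023 0.0333]
-0.12 0 [ 0.0424 -0.0276  0.0382]
0 0 [ 0.0419 -0.0555  0.0396]
0.12 0 [ 0.0432 -0.0834  0.0382]
0.25 0 [ 0.0464 -0.1132  0.0333]
0.25 0.12 [ 0.0714 -0.1124  0.0459]
0.25 0.24 [ 0.0976 -0.1108  0.0555]
0.25 0.33 [ 0.1179 -0.1091  0.0606]
```

The arm stopped short because j2 and j3 are at their limits after the earlier wrist turn; the gripper closed on air above the ball. I'll fit a simple kinematic model to the logged joint/pose pairs to choose a relieving route.

```bash
cat > kin.py <<'E'
from h import *
w1=np.load('w1.npy');w6=np.load('w6.npy')
D=[([1.219,.332,-.065,1.46,.022,1.35,-.088],[.2017,-.5911,.1915],[.9865,.1637,-.0001,-.0007]),
([.935,-.11,-.6607,2.0485,-.2387,.7108,-1.24],w1[:3],w1[3:]),
([.8171,.2049,-.6575,2.0349,.1472,.4616,-1.561],[.6183,-.1498,.0716],[.97,-.036,.241,.009]),
([1.0231,.4002,-.9318,2.0075,.5985,.4585,-.3425],[.636,-.1489,.0317],[.71,.663,.163,.175]),
([1.0859,.4325,-1.009,2.009,.6848,.4801,-.0313],[.635,-.1491,.0312],[.574,.783,.128,.203]),
([1.6079,.2106,-1.4576,2.0334,.261,.6078,.7664],[.5852,-.1481,.1303],[.391,.888,.081,.228]),
([1.4194,-.4874,-1.2697,2.0213,-.6338,.839,-.4462],[.57,.02,.2001],[.907,.346,.218,.103]),
([1.0919,-.4918,-1.3009,1.9883,-.4657,.8009,-1.6086],w6[:3],w6[3:]),
([1.2652,-.499,-1.4681,2.0754,-.61,.6393,-1.4644],[.5683,.1694,.1491],[.963,.012,.268,-.008])]
def fk(q,p,s):
    r=R.identity();x=np.array([0,0,p[0]])
    r=R.from_euler('z',s[0]*q[0]+p[4]);r=r*R.from_euler('y',q[1]);x=x+r.apply([p[5],0,p[1]])
    r=r*R.from_euler('z',s[1]*q[2])*R.from_euler('y',q[3]);x=x+r.apply([p[6],0,p[2]])
    r=r*R.from_euler('z',s[2]*q[4])*R.from_euler('y',q[5]);x=x+r.apply([p[7],0,p[3]])
    return x,r*R.from_euler('z',s[3]*q[6]+p[8])
def res(p,s):
    o=[]
    for q,x,Q in D:
        y,r=fk(q,p,s);o+=list((y-x)*5)+list((r*R.from_quat(Q).inv()).as_rotvec())
    return o
E
python3 - <<'E'
from kin import *
import itertools
b=[]
for s in itertools.product((1,-1),repeat=4):
    for c8 in(0,np.pi):
        f=least_squares(res,[.33,.35,.35,.3,0,0,0,0,c8],args=(s,));b.append((f.cost,s,f.x))
b.sort(key=lambda t:t[0])
for t in b[:3]:print(t)
np.save('kin.npy',np.r_[b[0][2],b[0][1]]);r=np.array(res(b[0][2],b[0][1])).reshape(-1,6);print(r*[200,200,200,57,57,57])
E
```

```text
(np.float64(0.011896759944944445), (-1, -1, -1, -1), array([ 0.1799,  0.4122,  0.471 ,  0.309 , -0.0424,  0.0108, -0.0423,
       -0.0112,  1.5331]))
(np.float64(0.011896759944992102), (-1, -1, -1, -1), array([ 0.1799,  0.4122,  0.471 ,  0.309 , -0.0424,  0.0108, -0.0423,
       -0.0112,  1.5331]))
(np.float64(3.998676207882228), (-1, -1, 1, -1), array([-0.0338,  0.233 ,  0.4054,  0.1142, -0.0232,  0.0055, -0.2164,
       -0.1008,  1.5325]))
[[ 17.5313   6.3878   3.9614  -0.0987  -0.0147  -0.1982]
 [  1.5183   1.7925   1.0526  -0.999    0.0959  -0.5196]
 [  0.3951   4.1154   1.7956  -0.9663   0.0557  -0.5584]
 [ -0.731    0.3708   3.5779  -0.9822   0.0413  -0.4921]
 [ -1.3105  -0.8167   3.9862  -1.0557   0.1009  -0.4784]
 [ -3.9112 -13.0628   3.9444  -0.9887   0.1329  -0.5757]
 [  3.6729  -6.5184  -5.0263  -1.0169   0.0849  -0.5489]
 [ -1.0012   3.6168  -6.1967  -1.0768   0.0077  -0.5559]
 [  1.4008  -2.9888  -7.0951  -1.1109   0.0041  -0.5235]]
```

```bash
cat > ik.py <<'E'
from kin import *
K=np.load('kin.npy');P=K[:9];S=tuple(K[9:])
lo=np.array([-2.6,-.5,-1.47,.16,-1.27,.06,-2.6]);hi=np.array([2.6,2.12,1.34,2.42,4.41,2.06,2.6])
def J(q):
    x,r=fk(q,P,S);M=np.zeros((6,7))
    for i in range(7):
        d=q.copy();d[i]+=1e-5;y,t=fk(d,P,S);M[:3,i]=(y-x)/1e-5;M[3:,i]=(t*r.inv()).as_rotvec()/1e-5
    return M
def go(q,x1,r1,n=30,k=0.,mid=None,lim=True):
    x0,r0=fk(q,P,S);w=(r1*r0.inv()).as_rotvec();q=q.copy()
    for i in range(1,n+1):
        xt=x0+(x1-x0)*i/n;rt=R.from_rotvec(w*i/n)*r0
        for _ in range(2):
            x,r=fk(q,P,S);e=np.r_[xt-x,(rt*r.inv()).as_rotvec()];M=J(q);A=np.linalg.pinv(M,rcond=1e-3)
            dq=A@e
            if k: dq+=(np.eye(7)-A@M)@(k*(mid-q))
            q=q+dq
            if lim:q=np.clip(q,lo+.002,hi-.002)
    return q
E
python3 - <<'E'
from ik import *
def test(i,j,k,mid):
    x1,r1=fk(np.array(D[j][0]),P,S); return go(np.array(D[i][0]),x1,r1,k=k,mid=mid)
for k,mid in((0,None),(.02,np.array([0,.3,0,1.5,0,1,0])),(.02,(lo+hi)/2)):
    print('k',k)
    for i,j in((0,1),(1,2),(2,3),(3,4),(4,5),(5,6),(6,7)):print(i,j,test(i,j,k,mid),D[j][0])
E
```

```text
k 0
0 1 [ 0.7932 -0.1025 -0.5253  2.0506 -0.2122  0.7081 -1.2588] [0.935, -0.11, -0.6607, 2.0485, -0.2387, 0.7108, -1.24]
1 2 [ 0.8075  0.2032 -0.6467  2.0351  0.1408  0.4612 -1.5556] [0.8171, 0.2049, -0.6575, 2.0349, 0.1472, 0.4616, -1.561]
2 3 [ 1.0094  0.3928 -0.9142  2.0081  0.5787  0.4536 -0.3272] [1.0231, 0.4002, -0.9318, 2.0075, 0.5985, 0.4585, -0.3425]
3 4 [ 1.0907  0.4359 -1.0156  2.0088  0.6927  0.4826 -0.0372] [1.0859, 0.4325, -1.009, 2.009, 0.6848, 0.4801, -0.0313]
4 5 [ 1.6474  0.3036 -1.468   2.0344  0.4329  0.6399  0.6313] [1.6079, 0.2106, -1.4576, 2.0334, 0.261, 0.6078, 0.7664]
5 6 [ 1.4516 -0.498  -1.2711  2.0206 -0.6989  0.8668 -0.3982] [1.4194, -0.4874, -1.2697, 2.0213, -0.6338, 0.839, -0.4462]
6 7 [ 1.1119 -0.498  -1.2996  1.9879 -0.5156  0.8152 -1.5705] [1.0919, -0.4918, -1.3009, 1.9883, -0.4657, 0.8009, -1.6086]
k 0.02
0 1 [ 0.3573 -0.0923 -0.1029  2.0541 -0.1444  0.7028 -1.3047] [0.935, -0.11, -0.6607, 2.0485, -0.2387, 0.7108, -1.24]
1 2 [ 0.29    0.1621 -0.0767  2.0403 -0.1236  0.4593 -1.3311] [0.8171, 0.2049, -0.6575, 2.0349, 0.1472, 0.4616, -1.561]
2 3 [ 0.4
[... 743 characters left out ...]
.1833  2.0401 -0.081   0.4577 -1.3677] [0.8171, 0.2049, -0.6575, 2.0349, 0.1472, 0.4616, -1.561]
2 3 [ 0.8162  0.3196 -0.6784  2.0147  0.337   0.4096 -0.1345] [1.0231, 0.4002, -0.9318, 2.0075, 0.5985, 0.4585, -0.3425]
3 4 [ 1.0219  0.3935 -0.9248  2.012   0.587   0.453   0.0431] [1.0859, 0.4325, -1.009, 2.009, 0.6848, 0.4801, -0.0313]
4 5 [ 1.6614  0.3428 -1.468   2.0372  0.5007  0.6577  0.5786] [1.6079, 0.2106, -1.4576, 2.0334, 0.261, 0.6078, 0.7664]
5 6 [ 0.5699 -0.1308 -0.6501  2.0378  0.0028  0.7273 -0.9396] [1.4194, -0.4874, -1.2697, 2.0213, -0.6338, 0.839, -0.4462]
6 7 [ 0.437  -0.131  -0.8773  1.9995  0.1722  0.7545 -2.1084] [1.0919, -0.4918, -1.3009, 1.9883, -0.4657, 0.8009, -1.6086]
```

```bash
cat > srch.py <<'E'
from ik import *
import sys
G=np.array([.6426,.152,.1242])
def lever_path(tool):   # tool: Rotation ; TCP = ball + .055*toolz
    tz=tool.apply([0,0,1]);B=lambda a,b:G+FG.apply(ballg(a,b))+.055*tz
    return [B(-.25,-.24)-.1*tz,B(-.25,-.24),B(-.25,0),B(.25,0),B(.25,.34),B(.25,.34)-.1*tz]
def margin(q):return np.min(np.minimum(q-lo,hi-q))
if __name__=='__main__':
    o=get_obs();q0=np.array(o['joint_pos']);rng=np.random.default_rng(int(sys.argv[1]));best=-1
    import time;t0=time.time()
    while time.time()-t0<150:
        tilt=np.radians(rng.choice([15,25,30,35]));psi=np.radians(rng.choice([-30,0,0,20]));tool=toolrot(frame(np.radians(.8),tilt),psi)
        W=[(np.array([.52,.16,.26]),tool)]
        for _ in range(rng.integers(1,3)):
            W.append((np.array([rng.uniform(.3,.55),rng.uniform(-.45,.25),rng.uniform(.25,.5)]),toolrot(frame(rng.uniform(-.5,.5),rng.uniform(0,.6)),np.radians(rng.uniform(-90,120)))))
        q=q0;Q=[]
        for x,r in W:q=go(q,x,r,12);Q.append(q)
        L=lever_path(tool);m=1
        for x in L:
            q=go(q,x,tool,8);m=min(m,margin(q));xx,rr=fk(q,P,S)
            if np.linalg.norm(xx-x)>.003:m=-1
            if m<best:break
        if m>best:
            best=m;print(round(m,3),np.degrees([tilt,psi]).round(),[(x.round(3),r.as_quat().round(3)) for x,r in W[1:]],q.round(2),flush=True)
E
for i in 1 2 3 4;do python3 srch.py $i >s$i.txt & done;wait;tail -qn1 s?.txt
```

```text
this script no longer has the robot
this script no longer has the robot
this script no longer has the robot
0.599 [15. 20.] [(array([ 0.394, -0.206,  0.493]), array([0.59 , 0.793, 0.08 , 0.126])), (array([ 0.526, -0.173,  0.327]), array([ 0.996,  0.087,  0.031, -0.007]))] [ 0.4   0.26 -0.8   1.54  0.29  1.18 -1.64]Exception ignored in: <_io.TextIOWrapper mode='rw' encoding='UTF-8'>
Traceback (most recent call last):
BrokenPipeError: [Errno 32] Broken pipe
Exception ignored in: <_io.TextIOWrapper mode='rw' encoding='UTF-8'>
Traceback (most recent call last):
BrokenPipeError: [Errno 32] Broken pipe
```

```bash
cat > nxt.py <<'E'
from srch import *
TOOL=toolrot(frame(np.radians(.8),np.radians(15)),np.radians(20))
A=(np.array([.394,-.206,.493]),R.from_quat([0.59,.793,.08,.126]));B=(np.array([.526,-.173,.327]),R.from_quat([.996,.087,.031,-.007]))
E
python3 - <<'E'
from nxt import *
o=get_obs();cmd(TOOL,[.52,.16,.26],o['ee_rot'],o['position'])
cmd(A[1],A[0],TOOL.as_quat(),np.array([.52,.16,.26]));cmd(B[1],B[0],A[1].as_quat(),A[0])
L=lever_path(TOOL);print(np.array(L));cmd(TOOL,L[0],B[1].as_quat(),B[0])
q=np.array(o['joint_pos'])
for x,r in((np.array([.52,.16,.26]),TOOL),A,B,(L[0],TOOL)):
    q=go(q,x,r);print(q)
E
```

```text
shift [-0.0804 -0.0157  0.1849] turn [-0.0483  0.087   0.0985] deg 25.19355788897422
shift [-0.21   -0.61    0.3883] turn [-0.1386 -0.0052  0.4579] deg 86.12802253571513
shift [ 0.22    0.055  -0.2767] turn [ 0.1061  0.0562 -0.5291] deg 97.66106649515822
[[0.5658 0.1846 0.2132]
 [0.5917 0.1849 0.1166]
 [0.6185 0.1863 0.1366]
 [0.6195 0.117  0.1366]
 [0.6638 0.1196 0.1532]
 [0.6379 0.1193 0.2498]]
shift [ 0.0663  0.596  -0.1897] turn [-0.0146 -0.0646  0.0586] deg 15.916066681214655
[ 1.2195 -0.3753 -1.3394  1.7774 -0.3657  1.2002 -1.265 ]
[ 0.8629 -0.2207 -0.2463  1.4354 -0.2179  1.6643  0.8634]
[ 0.7695  0.1301 -0.5438  1.4481  0.0323  1.5288 -1.1612]
[ 0.3657  0.1231 -0.8452  1.7464  0.2213  1.0803 -1.7494]
```

>>> step_arm(commands=[30, -0.01, 0, 0.03, 0, 0, 0, 30, -0.02, 0, 0.06, 0, 0, 0, 75, -0.03, -0.003, 0.09, -0.012, 0.022, 0.025, 75, -0.04, -0.006, 0.12, -0.024, 0.044, 0.05, 75, -0.06, -0.012, 0.15, -0.036, 0.066, 0.075, 75, -0.08, -0.0157, 0.185, -0.0483, 0.087, 0.0985, 75, -0.08, -0.0157, 0.185, -0.0483, 0.087, 0.0985, 75, -0.08, -0.0157, 0.185, -0.0483, 0.087, 0.0985, 75, -0.08, -0.0157, 0.185, -0.0483, 0.087, 0.0985, 75, -0.08, -0.0157, 0.185, -0.0483, 0.087, 0.0985])

```text
clock: 16.75
position: [0.52, 0.16, 0.2595]
ee_rot: [0.975, 0.179, 0.128, 0.022]
ft_force: [-0.8, -0.0, 0.3]
grip_width: 0.882
grasp_force: 0.0
```

Run:
```python
from nxt import *
o=get_obs();print(o['position'],o['joint_pos']);cmd(A[1],A[0],o['ee_rot'],o['position'])
```

```text
[0.52   0.16   0.2595] [ 1.2632 -0.3396 -1.4093  1.7581 -0.3151  1.1871 -1.307 ]
shift [-0.2099 -0.6101  0.3891] turn [-0.1384 -0.0052  0.458 ] deg 86.12626184581674
```

>>> step_arm(commands=[75, -0.021, -0.061, 0.039, -0.0138, -0.0005, 0.0458, 75, -0.042, -0.122, 0.078, -0.0277, -0.001, 0.0916, 75, -0.063, -0.183, 0.117, -0.0415, -0.0016, 0.1374, 75, -0.084, -0.244, 0.156, -0.0554, -0.0021, 0.1832, 75, -0.105, -0.305, 0.195, -0.0692, -0.0026, 0.229, 75, -0.126, -0.366, 0.233, -0.083, -0.0031, 0.2748, 75, -0.147, -0.427, 0.272, -0.0969, -0.0036, 0.3206, 75, -0.168, -0.488, 0.311, -0.1107, -0.0042, 0.3664, 75, -0.189, -0.549, 0.35, -0.1246, -0.0047, 0.4122, 75, -0.21, -0.61, 0.389, -0.1384, -0.0052, 0.458])

```text
clock: 18.0
position: [0.3937, -0.2071, 0.494]
ee_rot: [0.588, 0.795, 0.08, 0.126]
ft_force: [0.2, -0.8, 1.0]
grip_width: 0.877
grasp_force: 0.0
```

Run:
```python
from nxt import *
o=get_obs();print(o['position'],o['joint_pos']);cmd(B[1],B[0],o['ee_rot'],o['position'])
L=lever_path(TOOL);q=np.array(o['joint_pos'])
for x,r in(B,(L[0],TOOL)):
    q=go(q,x,r);print(q)
q=np.array(o['joint_pos']);print('direct',go(q,L[0],TOOL));cmd(TOOL,L[0],o['ee_rot'],o['position'])
```

```text
[ 0.3937 -0.2071  0.494 ] [ 0.7974 -0.2586 -0.2218  1.4773 -0.1996  1.6495  0.8292]
shift [ 0.2206  0.0568 -0.2783] turn [ 0.1062  0.0561 -0.5307] deg 97.93826174162109
[ 0.7477  0.1282 -0.5181  1.4485  0.0282  1.5286 -1.1575]
[ 0.3459  0.1199 -0.8222  1.7469  0.2159  1.0794 -1.7451]
direct [ 0.6464  0.2123 -1.2024  1.7377  0.3531  1.11   -1.852 ]
shift [ 0.2869  0.6528 -0.468 ] turn [ 0.1389  0.0052 -0.4595] deg 86.40691940519321
```

>>> step_arm(commands=[75, 0.022, 0.0057, -0.028, 0.0106, 0.0056, -0.053, 75, 0.044, 0.0114, -0.056, 0.0212, 0.0112, -0.106, 75, 0.066, 0.017, -0.083, 0.0319, 0.0168, -0.159, 75, 0.088, 0.0227, -0.111, 0.0425, 0.0224, -0.212, 75, 0.11, 0.0284, -0.139, 0.0531, 0.028, -0.265, 75, 0.132, 0.034, -0.167, 0.0637, 0.0337, -0.318, 75, 0.154, 0.04, -0.195, 0.0743, 0.0393, -0.371, 75, 0.176, 0.0454, -0.223, 0.085, 0.0449, -0.425, 75, 0.198, 0.051, -0.25, 0.0956, 0.0505, -0.478, 75, 0.2206, 0.0568, -0.278, 0.1062, 0.0561, -0.5307])

```text
clock: 19.25
position: [0.527, -0.1717, 0.3257]
ee_rot: [0.996, 0.082, 0.031, -0.008]
ft_force: [0.4, -0.3, 0.1]
grip_width: 0.878
grasp_force: 0.0
```

Run:
```python
from nxt import *
o=get_obs();print(o['position'],o['joint_pos'])
L=lever_path(TOOL);q=np.array(o['joint_pos']);cmd(TOOL,L[0],o['ee_rot'],o['position'])
for x in L:
    q=go(q,x,TOOL,10);print(q,np.linalg.norm(fk(q,P,S)[0]-x))
```

```text
[ 0.527  -0.1717  0.3257] [ 0.7662  0.1367 -0.5699  1.4428  0.0417  1.5291 -1.2051]
shift [ 0.0646  0.5938 -0.1876] turn [-0.0154 -0.0649  0.0619] deg 16.378491383952856
[ 0.3777  0.1251 -0.8592  1.7461  0.2248  1.0809 -1.7522] 6.082120202163347e-06
[ 0.3069  0.2784 -0.8117  1.8203  0.3855  0.9151 -1.8684] 2.617715109982258e-08
[ 0.2821  0.3282 -0.7991  1.7229  0.4087  0.9747 -1.8603] 2.9773064764966003e-10
[ 0.4255  0.2784 -0.8028  1.7733  0.3358  0.9406 -1.7031] 4.578670891272606e-09
[ 0.3619  0.3802 -0.7734  1.6245  0.3978  1.0125 -1.7188] 1.8888270001440108e-09
[ 0.4137  0.2645 -0.8205  1.5413  0.2942  1.1768 -1.6488] 2.240475845002987e-08
```

Good margins everywhere. Moving to the pre-grasp pose, staying high until past the box and tin.

>>> step_arm(commands=[75, 0.006, 0.06, 0, -0.002, -0.008, 0.008, 75, 0.012, 0.12, 0, -0.004, -0.016, 0.015, 75, 0.019, 0.19, 0, -0.006, -0.024, 0.022, 75, 0.026, 0.26, -0.01, -0.008, -0.032, 0.03, 75, 0.033, 0.33, -0.03, -0.01, -0.04, 0.038, 75, 0.04, 0.4, -0.06, -0.012, -0.05, 0.047, 75, 0.048, 0.47, -0.1, -0.0154, -0.065, 0.062, 75, 0.056, 0.54, -0.14, -0.0154, -0.065, 0.062, 75, 0.0646, 0.594, -0.1876, -0.0154, -0.065, 0.062, 75, 0.0646, 0.594, -0.1876, -0.0154, -0.065, 0.062])

```text
clock: 20.5
position: [0.5632, 0.1882, 0.2123]
ee_rot: [0.974, 0.185, 0.128, 0.022]
ft_force: [0.0, 0.4, 0.3]
grip_width: 0.875
grasp_force: 0.0
```

Run:
```python
from nxt import *
o=get_obs();im=camera('wrist');cv2.imwrite('pics/w7.png',im[...,::-1]);print(o['position'],o['joint_pos'])
b=np.array([.578,.184,.169]);u=proj('wrist',b,o);x,y=map(int,u)
e=ring_ell(im,x-30,x+30,y-30,y+30,70);print(u,e)
a=np.load('w6.npy');o6={'position':a[:3],'ee_rot':a[3:]}
p,r=tri([ray('wrist',e[0],o),ray('wrist',(310.9,206.7),o6),ray('side',(321.8,167.5)),ray('top',(270,208.3))]);print(p,r)
cmd(TOOL,p+.055*TOOL.apply([0,0,1]),o['ee_rot'],o['position'])
```

```text
[0.5632 0.1882 0.2123] [ 0.3856  0.1363 -0.9167  1.7336  0.2591  1.1048 -1.8013]
[319.8811 205.3827] ((319.22406005859375, 204.7173614501953), (43.67266845703125, 44.26173400878906), 132.00448608398438)
[0.5782 0.1842 0.169 ] [np.float64(0.0005005880743611754), np.float64(0.0004044247602552669), np.float64(0.0002671918804555598), np.float64(0.0007210732192062732)]
shift [ 0.0487 -0.0064 -0.1607] turn [ 0.0006 -0.0003 -0.0037] deg 0.6770376813820944
```

>>> step_arm(commands=[75, 0.003, -0.006, -0.02, 0, 0, 0, 75, 0.01, -0.0064, -0.045, 0, 0, 0, 75, 0.02, -0.0064, -0.075, 0, 0, 0, 75, 0.03, -0.0064, -0.105, 0, 0, 0, 75, 0.04, -0.0064, -0.135, 0, 0, 0, 75, 0.0487, -0.0064, -0.1607, 0, 0, 0, 75, 0.0487, -0.0064, -0.1607, 0, 0, 0, 55, 0.0487, -0.0064, -0.1607, 0, 0, 0, 30, 0.0487, -0.0064, -0.1607, 0, 0, 0, 30, 0.0487, -0.0064, -0.1607, 0, 0, 0], squeeze=30)

```text
clock: 21.8
position: [0.5944, 0.182, 0.1186]
ee_rot: [0.974, 0.182, 0.13, 0.022]
ft_force: [-5.6, 3.6, 3.5]
grip_width: 0.406
grasp_force: 29.4
```

```bash
python3 pl.py
python3 - <<'E'
from nxt import *
o=get_obs();p0=o['position']-.055*R.from_quat(o['ee_rot']).apply([0,0,1]);g=FG.inv().apply(p0-G);print('grasp pt gate',g*1000,o['position'])
for a,b in((-.25,-.16),(-.25,-.08),(-.25,0),(-.12,0),(0,0),(.12,0),(.25,0),(.25,.12),(.25,.24),(.25,.34)):
    print(a,b,FG.apply(ballg(a,b)-g)/.6)
E
```

```text
gate [-44.206   30.6311  74.0703] f [-3.049   3.696   5.7665] 34.65607582391542 29.399718940258026 [ 0.3179  0.2962 -0.8635  1.7946  0.4278  0.9518 -1.914 ]
grasp pt gate [-30.0888  30.6026  72.2276] [0.5944 0.182  0.1186]
-0.25 -0.16 [0.0097 0.0061 0.0089]
-0.25 -0.08 [0.0247 0.0069 0.0201]
-0.25 0 [0.0405 0.0073 0.03  ]
-0.12 0 [ 0.0381 -0.0225  0.0348]
0 0 [ 0.0377 -0.0505  0.0363]
0.12 0 [ 0.0389 -0.0784  0.0348]
0.25 0 [ 0.0421 -0.1082  0.03  ]
0.25 0.12 [ 0.0671 -0.1074  0.0426]
0.25 0.24 [ 0.0933 -0.1058  0.0521]
0.25 0.34 [ 0.1159 -0.1038  0.0577]
```

>>> step_arm(commands=[30, 0.005, 0.001, 0.0045, 0, 0, 0, 30, 0.0097, 0.002, 0.0089, 0, 0, 0, 30, 0.017, 0.003, 0.0145, 0, 0, 0, 30, 0.0247, 0.004, 0.02, 0, 0, 0, 30, 0.0325, 0.005, 0.025, 0, 0, 0, 30, 0.0405, 0.005, 0.03, 0, 0, 0, 30, 0.0405, 0.005, 0.03, 0, 0, 0, 30, 0.0405, 0.005, 0.03, 0, 0, 0, 30, 0.0405, 0.005, 0.03, 0, 0, 0, 30, 0.0405, 0.005, 0.03, 0, 0, 0])

```text
clock: 23.05
position: [0.6185, 0.1844, 0.1359]
ee_rot: [0.974, 0.182, 0.129, 0.022]
ft_force: [-3.3, 4.4, 0.3]
grip_width: 0.396
grasp_force: 30.4
```

```bash
cat > pl2.py <<'E'
from nxt import *
o=get_obs();g=FG.inv().apply(o['position']-.055*R.from_quat(o['ee_rot']).apply([0,0,1])-G);print('grasp pt gate',g*1000,'f',FG.inv().apply(o['ft_force']),'t',FG.inv().apply(o['torque']))
print('a~',np.arctan2(-g[1],g[2]+.06),'b~',np.arctan2(g[0],np.hypot(g[1],g[2]+.06)),np.linalg.norm(g+[0,0,.06]))
for a,b in((-.12,0),(0,0),(.12,0),(.25,0),(.25,.12),(.25,.24),(.25,.34)):
    print(a,b,FG.apply(ballg(a,b)-g)/.6)
E
python3 pl2.py
```

```text
grasp pt gate [-0.5234 32.713  75.0932] f [-2.6612  4.4464  1.8433] t [ 0.6256  1.1496 -0.3137]
a~ -0.23757833920410665 b~ -0.0037653026444265337 0.13899848830103995
-0.12 0 [-0.0021 -0.0266  0.0061]
0 0 [-0.0026 -0.0546  0.0075]
0.12 0 [-0.0013 -0.0825  0.0061]
0.25 0 [ 0.0019 -0.1122  0.0012]
0.25 0.12 [ 0.0269 -0.1115  0.0138]
0.25 0.24 [ 0.0531 -0.1099  0.0234]
0.25 0.34 [ 0.0757 -0.1079  0.0289]
```

>>> step_arm(commands=[30, -0.001, -0.013, 0.003, 0, 0, 0, 30, -0.0021, -0.0266, 0.0061, 0, 0, 0, 30, -0.0025, -0.0406, 0.007, 0, 0, 0, 30, -0.0026, -0.0546, 0.0075, 0, 0, 0, 30, -0.002, -0.0685, 0.007, 0, 0, 0, 30, -0.0013, -0.0825, 0.0061, 0, 0, 0, 30, 0, -0.098, 0.004, 0, 0, 0, 30, 0.0019, -0.1122, 0.0012, 0, 0, 0, 30, 0.0019, -0.1122, 0.0012, 0, 0, 0, 30, 0.0019, -0.1122, 0.0012, 0, 0, 0])

```text
clock: 24.3
position: [0.6198, 0.1163, 0.136]
ee_rot: [0.975, 0.182, 0.129, 0.023]
ft_force: [1.9, 2.6, -8.6]
grip_width: 0.398
grasp_force: 31.0
```

```bash
python3 pl2.py
```

```text
grasp pt gate [ -0.0964 -35.3341  74.9839] f [-2.6275  2.6161 -8.399 ] t [ 0.9516  0.333  -0.2179]
a~ 0.256020705113194 b~ -0.0006905559758042293 0.13953190086500908
-0.12 0 [-0.0044  0.0868  0.0059]
0 0 [-0.0049  0.0588  0.0073]
0.12 0 [-0.0036  0.0309  0.0059]
0.25 0 [-0.0004  0.0012  0.001 ]
0.25 0.12 [0.0246 0.0019 0.0136]
0.25 0.24 [0.0508 0.0035 0.0232]
0.25 0.34 [0.0734 0.0055 0.0287]
```

>>> step_arm(commands=[30, 0.008, 0.001, 0.0045, 0, 0, 0, 30, 0.016, 0.0015, 0.009, 0, 0, 0, 30, 0.0246, 0.0019, 0.0136, 0, 0, 0, 30, 0.033, 0.0025, 0.017, 0, 0, 0, 30, 0.042, 0.003, 0.02, 0, 0, 0, 30, 0.0508, 0.0035, 0.0232, 0, 0, 0, 30, 0.062, 0.0045, 0.026, 0, 0, 0, 30, 0.0734, 0.0055, 0.0287, 0, 0, 0, 30, 0.079, 0.0055, 0.03, 0, 0, 0, 30, 0.079, 0.0055, 0.03, 0, 0, 0])

```text
clock: 25.55
position: [0.6677, 0.12, 0.1545]
ee_rot: [0.974, 0.182, 0.129, 0.022]
ft_force: [-2.7, 2.5, 0.6]
grip_width: 0.398
grasp_force: 31.7
```

```bash
python3 pl2.py
```

```text
grasp pt gate [ 50.6249 -32.3262  67.0415] f [-2.0005  2.4978  1.8421] t [ 0.3863  0.991  -0.0103]
a~ 0.24916571313161873 b~ 0.36854023513092377 0.1405254673317186
-0.12 0 [-0.0842  0.0806 -0.0249]
0 0 [-0.0846  0.0527 -0.0235]
0.12 0 [-0.0834  0.0248 -0.0249]
0.25 0 [-0.0802 -0.005  -0.0298]
0.25 0.12 [-0.0552 -0.0042 -0.0172]
0.25 0.24 [-0.0289 -0.0026 -0.0076]
0.25 0.34 [-0.0064 -0.0006 -0.0021]
```

>>> step_arm(commands=[30, 0.003, 0, 0.001, 0, 0, 0, 30, 0.006, 0, 0.002, 0, 0, 0, 30, 0.0095, 0, 0.003, 0, 0, 0, 30, 0.0095, 0, 0.003, 0, 0, 0, 30, 0.0095, 0, 0.003, 0, 0, 0, 30, 0.0095, 0, 0.003, 0, 0, 0, 30, 0.0095, 0, 0.003, 0, 0, 0, 30, 0.0095, 0, 0.003, 0, 0, 0, 30, 0.0095, 0, 0.003, 0, 0, 0, 30, 0.0095, 0, 0.003, 0, 0, 0])

```text
clock: 26.8
position: [0.6717, 0.12, 0.1552]
ee_rot: [0.975, 0.182, 0.128, 0.022]
ft_force: [-8.4, 2.7, -2.0]
grip_width: 0.4
grasp_force: 31.4
```

```bash
python3 pl2.py|head -2
```

```text
grasp pt gate [ 54.6736 -32.3845  65.6133] f [-8.2104  2.802   2.4835] t [ 0.6591  2.2136 -0.0814]
a~ 0.2523164660035485 b~ 0.3988784075114494 0.14077160070479416
```

>>> step_arm(commands=[30, 0.003, 0, 0.001, 0, 0, 0, 30, 0.007, 0, 0.0025, 0, 0, 0, 30, 0.007, 0, 0.0025, 0, 0, 0, 30, 0.007, 0, 0.0025, 0, 0, 0, 30, 0.007, 0, 0.0025, 0, 0, 0, 30, 0.007, 0, 0.0025, 0, 0, 0, 30, 0.007, 0, 0.0025, 0, 0, 0, 30, 0.007, 0, 0.0025, 0, 0, 0, 30, 0.007, 0, 0.0025, 0, 0, 0, 30, 0.007, 0, 0.0025, 0, 0, 0])

```text
clock: 28.05
position: [0.6744, 0.1201, 0.1554]
ee_rot: [0.975, 0.182, 0.126, 0.022]
ft_force: [-12.9, 2.5, -4.3]
grip_width: 0.399
grasp_force: 30.7
```

```bash
python3 pl2.py|head -2
```

```text
grasp pt gate [ 57.2949 -32.2828  64.4197] f [-13.2385   2.6431   2.7355] t [ 0.6918  3.1268 -0.1231]
a~ 0.253868544530649 b~ 0.41930365458000207 0.14073073711451156
```

At the far stop: 13 N of resistance. Releasing and withdrawing along the fingers.

>>> step_arm(commands=[70, -0.004, 0, -0.0015, 0, 0, 0, 70, -0.006, 0, -0.002, 0, 0, 0, 70, -0.006, 0, -0.002, 0, 0, 0, 70, -0.006, 0, -0.002, 0, 0, 0, 70, -0.012, 0, 0.02, 0, 0, 0, 70, -0.02, 0, 0.05, 0, 0, 0, 70, -0.028, 0, 0.08, 0, 0, 0, 70, -0.04, 0, 0.12, 0, 0, 0, 70, -0.055, 0, 0.16, 0, 0, 0, 70, -0.08, 0, 0.19, 0, 0, 0])

```text
clock: 29.3
position: [0.6292, 0.12, 0.2742]
ee_rot: [0.974, 0.182, 0.13, 0.023]
ft_force: [0.5, 0.2, 0.3]
grip_width: 0.817
grasp_force: 0.0
```

Run:
```python
from nxt import *
o=get_obs();im=camera('wrist');s=camera('side');t=camera('top');print(o['position'],o['ft_force'],o['clock'],o['grip_width'])
b=G+FG.apply(ballg(.25,.33));u=proj('wrist',b,o);x,y=map(int,u)
e=ring_ell(im,x-32,x+32,max(0,y-32),y+32,70);es=proj('side',b);print(u,e,es,proj('top',b))
rays=[ray('wrist',e[0],o)]
for n,I,v in(('side',s,es),('top',t,proj('top',b))):
    x,y=map(int,v)
    try:
        f=ring_ell(I,x-14,x+14,y-14,y+14,70);print(n,f)
    except Exception as E:print(n,E)
P2=plane(rays[0],FG.as_matrix()[:,2],b);print('on plane gate',FG.inv().apply(P2-G)*1000,'exp',ballg(.25,.33)*1000)
h=lambda I,v,k,z:cv2.resize(I[max(0,int(v[1])-k):int(v[1])+k,int(v[0])-k:int(v[0])+k,::-1],(z,z),interpolation=cv2.INTER_CUBIC)
top=cv2.resize(t[140:290,150:550,::-1],(780,292));cv2.imwrite('pics/f.png',np.vstack([np.hstack([h(im,u,75,300),h(s,es,40,300),np.zeros((300,180,3),np.uint8)]),top]))
```

```text
[0.6292 0.12   0.2742] [0.5011 0.1962 0.3236] 29.3 0.8174733435482231
[314.4004 198.1048] ((306.81158447265625, 197.92501831054688), (45.20161437988281, 60.97069549560547), 111.2183609008789) [348.5163 170.6225] [291.3104 181.2625]
side ((345.7186584472656, 174.8441925048828), (10.866193771362305, 16.853538513183594), 20.811260223388672)
top max() iterable argument is empty
on plane gate [ 42.9782 -26.5916  68.3285] exp [ 45.366  -32.7676  68.3285]
```

View pics/f.png

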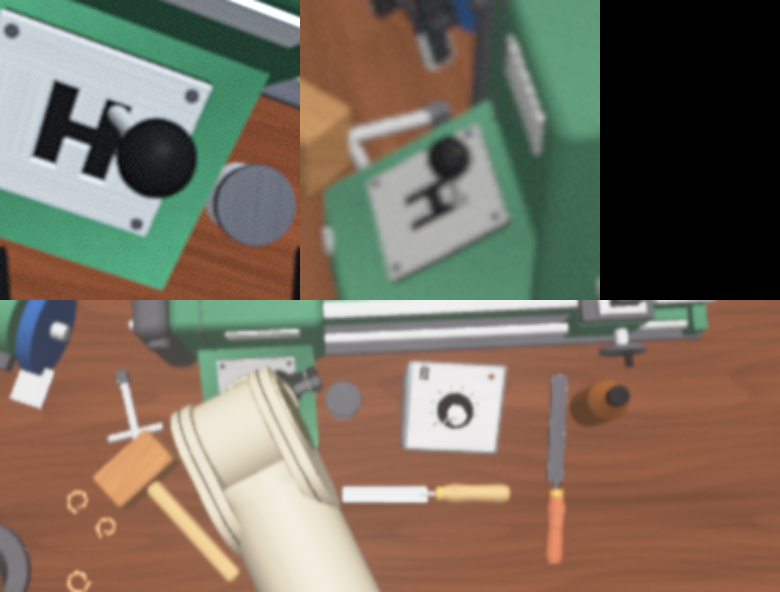

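The far-right gear is engaged in the picture, with the ball at wrist crop (157,158), pixel (317.5,202), and side (347.7,171.9). The ring still points to zero and nothing else has moved. I'll check the lean angle numerically.

Run:
```python
from nxt import *
o=get_obs()
p,r=tri([ray('wrist',(317.5,202),o),ray('side',(347.7,171.9))]);g=FG.inv().apply(p-G)
print(g*1000,r,'a',np.arctan2(-g[1],g[2]+.06),'b',np.arcsin(g[0]/.14))
for b in(.26,.30,.33):
    B=G+FG.apply(ballg(.25,b));print(b,proj('wrist',B,o),proj('side',B))
```

```text
[ 42.5548 -36.4755  68.3902] [np.float64(0.0006296790151909448), np.float64(0.0006296790151911735)] a 0.27680518033304546 b 0.3088494021533501
0.26 [311.0851 209.0022] [345.3418 171.7105]
0.3 [312.8967 203.0963] [347.1521 171.0739]
0.33 [314.2278 198.5724] [348.5163 170.6225]
```

Run:
```python
from nxt import *
o=get_obs();tz=R.from_quat(o['ee_rot']).apply([0,0,1])
for x,z in((-10,62),(24,62)):
    t=G+FG.apply(np.array([x,-34,z])/1000)+.036*tz;print(x,(t-o['position'])/.6,t)
print(FG.apply([.01,0,0])/.6)
```

```text
-10 [-0.0278 -0.0041 -0.2261] [0.6129 0.1175 0.1382]
24 [ 0.0213 -0.0034 -0.1978] [0.6423 0.118  0.1552]
[0.0144 0.0002 0.0083]
```

>>> step_arm(commands=[0, -0.04, -0.004, 0, 0, 0, 0, 0, -0.07, -0.004, -0.01, 0, 0, 0, 0, -0.07, -0.004, -0.03, 0, 0, 0, 0, -0.065, -0.004, -0.06, 0, 0, 0, 0, -0.058, -0.004, -0.09, 0, 0, 0, 0, -0.05, -0.004, -0.13, 0, 0, 0, 0, -0.042, -0.004, -0.17, 0, 0, 0, 0, -0.034, -0.004, -0.2, 0, 0, 0, 0, -0.0278, -0.004, -0.226, 0, 0, 0, 0, -0.0278, -0.004, -0.226, 0, 0, 0])

```text
clock: 30.7
position: [0.6123, 0.1172, 0.1347]
ee_rot: [0.975, 0.182, 0.128, 0.022]
ft_force: [-0.2, 0.8, -0.6]
grip_width: 0.001
grasp_force: 0.0
```

>>> step_arm(commands=[0, 0.0072, 0, 0.0042, 0, 0, 0, 0, 0.0144, 0, 0.0083, 0, 0, 0, 0, 0.0216, 0, 0.0125, 0, 0, 0, 0, 0.0253, 0, 0.0146, 0, 0, 0, 0, 0.0289, 0, 0.0167, 0, 0, 0, 0, 0.0325, 0, 0.0188, 0, 0, 0, 0, 0.0361, 0, 0.0208, 0, 0, 0, 0, 0.0361, 0, 0.0208, 0, 0, 0, 0, 0.0361, 0, 0.0208, 0, 0, 0, 0, 0.0361, 0, 0.0208, 0, 0, 0])

```text
clock: 31.95
position: [0.6341, 0.1172, 0.1484]
ee_rot: [0.975, 0.182, 0.129, 0.023]
ft_force: [-2.6, -0.3, -2.8]
grip_width: -0.0
grasp_force: 1.6
```

```bash
cat > tp.py <<'E'
from nxt import *
o=get_obs();g=FG.inv().apply(o['position']-.036*R.from_quat(o['ee_rot']).apply([0,0,1])-G);print('tip gate',g*1000,'f',FG.inv().apply(o['ft_force']))
E
python3 tp.py
```

```text
tip gate [ 13.5785 -34.6241  60.2357] f [-3.6587 -0.2355 -1.0941]
```

>>> step_arm(commands=[0, 0.003, 0, 0.0017, 0, 0, 0, 0, 0.006, 0, 0.0035, 0, 0, 0, 0, 0.009, 0, 0.0052, 0, 0, 0, 0, 0.011, 0, 0.0064, 0, 0, 0, 0, 0.011, 0, 0.0064, 0, 0, 0, 0, 0.011, 0, 0.0064, 0, 0, 0, 0, 0.011, 0, 0.0064, 0, 0, 0, 0, 0.011, 0, 0.0064, 0, 0, 0, 0, 0.011, 0, 0.0064, 0, 0, 0, 0, 0.011, 0, 0.0064, 0, 0, 0])

```text
clock: 33.2
position: [0.6379, 0.1175, 0.1499]
ee_rot: [0.975, 0.182, 0.126, 0.022]
ft_force: [-10.8, 1.7, -8.9]
grip_width: 0.001
grasp_force: 6.3
```

```bash
python3 tp.py
```

```text
tip gate [ 17.8695 -34.4082  59.5672] f [-13.794    1.8328  -2.2922]
```

Direct push reaches 14 N, against about 2 N needed to move the lever, so it is fully home. Backing off and up.

>>> step_arm(commands=[0, -0.02, 0, -0.01, 0, 0, 0, 0, -0.04, 0, -0.015, 0, 0, 0, 0, -0.07, 0, 0.02, 0, 0, 0, 0, -0.09, 0, 0.07, 0, 0, 0, 0, -0.1, 0, 0.12, 0, 0, 0, 0, -0.1, 0, 0.17, 0, 0, 0, 0, -0.1, 0, 0.22, 0, 0, 0, 0, -0.1, 0, 0.25, 0, 0, 0, 0, -0.1, 0, 0.25, 0, 0, 0, 0, -0.1, 0, 0.25, 0, 0, 0])

```text
clock: 34.45
position: [0.5806, 0.117, 0.3012]
ee_rot: [0.975, 0.182, 0.129, 0.023]
ft_force: [-0.5, 0.1, 0.5]
grip_width: -0.002
grasp_force: 0.0
```

Run:
```python
from nxt import *
o=get_obs();im=camera('wrist');s=camera('side')
B=G+FG.apply(ballg(.25,.32));u=proj('wrist',B,o);v=proj('side',B)
cc=[]
for I,w,r in((im,u,(13,26)),(s,v,(4,9))):
    g=cv2.medianBlur(cv2.cvtColor(I,cv2.COLOR_RGB2GRAY),3);x,y=int(w[0]),int(w[1]);k=2*r[1]
    y0=max(0,y-k);c=cv2.HoughCircles(g[y0:y+k,x-k:x+k],cv2.HOUGH_GRADIENT,1,40,param1=100,param2=8,minRadius=r[0],maxRadius=r[1])[0][0]+[x-k,y0,0];print(w,c);cc.append(c[:2])
p,r=tri([ray('wrist',cc[0],o),ray('side',cc[1])]);g=FG.inv().apply(p-G)
print(o['ft_force'],g*1000,r,'a',np.arctan2(-g[1],g[2]+.06),'b',np.arcsin(g[0]/.14))
```

```text
[326.4003 149.4951] [330.5 147.5  18.3]
[348.0611 170.7705] [347.5 171.5   6. ]
[-0.5312  0.1289  0.4973] [ 44.5624 -35.7067  68.8374] [np.float64(0.002650902388576853), np.float64(0.0026509023885767963)] a 0.27036001973968304 b 0.32393843887836204
```

The lever reads about b = 0.32 and a = 0.27, so it is home in the far-right gear. Handing in.

```bash
python3 -c "
from workcell import *
print(hand_in())"
```

```text
the job is handed in; nothing more can be done
None
```

The job is handed in: the speed ring is at its zero stop with the fine knob as found, the lever is fully home in the far-right gear (pushed against its stop), nothing else visibly moved, and the robot is clear of everything, at about 34.5 s.

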